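# Clear the reader and close the used-test tub

### The arm

A 6-joint arm with a two-finger parallel gripper is mounted at the origin on the work surface. World frame = base frame: x ahead of the robot, y to its left, z up, the work surface at z = 0. Lengths are in m, angles in rad, forces in N, time in s.
With the tool pointing down it reaches from about 0.375 to 0.9 m from the base axis. Payload 3.1 kg.
Tool frame: the origin (TCP) lies midway between the tips of the shut fingers; the grasp point (between the pads) lies 19 mm behind it (manip.grasp_offset is the distance from the TCP to the grasp point, in m); z points along the fingers, y is the line along which they close (so a half turn about z gives the same grasp; the last joint's range is limited). The gripper opens to 85 mm and grips with 20 to 120 N. Pads are 22 mm wide; open, the fingers measure 114 mm over their backs; the gripper's body (76 mm by 85 mm) begins 54 mm behind the grasp point. The pads swing forward as they close: fully open they stand 13 mm farther back than shut.
Start: joints at [0.963, 0.527, 1.433, -0, 1.181, -0.178], TCP at [0.26, 0.568, 0.231] pointing down, gripper open.
Joint ranges: [-3.08, 3.08], [-0.75, 2.2], [0.22, 2.44], [-1.43, 4.57], [0, 2.65], [-2.85, 2.85]. Speed limits (rad/s): [2.79, 2.79, 3.14, 3.14, 3.14, 3.14].

### API

Orientations are given as a unit quaternion [x, y, z, w].
In Python, from station import sensors, cams, order, manip gives the robot as it stands.
- The arm moves only by the tool move_arm, never from a script. Its argument "targets" is a list of rows, each an object of numbers: "dx", "dy", "dz": the shift along the world's x, y, z normalised to -1 to 1, where 1 is 25 mm; "rx", "ry", "rz": the turn, a rotation vector about the world's x, y, z normalised to -1 to 1, where 1 is 30 degrees. A call has exactly 10 rows; each row shifts and turns the commanded pose from where the row before left it; what a row does not reach is not made up. A row lasts 1/8 s, in which the tool goes at most 62.5 mm and 10.7 degrees, less where a joint would pass 70% of its speed; a pose out of reach is approached as far as the arm can. A call with a number of a shift or a turn outside -1 to 1 is refused whole. A call with a gripper value outside its range is refused whole. "claw" is the opening in per cent of the stroke, from 0 (shut) to 100 (fully open), set as the call begins (left out, the last holds). The fingers move at their own pace and stop on an object; "newtons" is the grip in N (left out, the last holds). Time passes only in rows, so rows that do not move let the fingers close, or fill a call up. It gives the time, the measured TCP pose, the force, the opening and the grip force at its end, in the units of the state.
- sensors.sense(): the state, without advancing time (a new reading comes with each control period).
- cams.snapshot(name): name is "scene" or "top" or "wrist"; returns the picture (420x560x3 uint8, red, green, blue); there is no depth.
- cams.camera_model(name): a dict with "fx", "fy", "cx", "cy" (pixels), "distortion" ([k1, k2, p1, p2, k3] as OpenCV has them; the pictures are not rectified), "extrinsics" (4x4, takes a point from world to camera coordinates). Camera axes: x right, y down, z forward; pixel columns grow to the right and rows downward; lengths in m; the calibration is good to about 2 mm. A picture is of the moment at which its call begins: read the wrist's pose just before it. camera_model takes no time and is no camera call; for the wrist camera it gives the pose at the moment of the call.
- order.sign_off(): hands the job in; it is judged then, once.
The state is a dict: "t": time; "q": joint angles; "qd": joint speeds; "tau": joint torques, N m; "tcp_pos": TCP position; "tool_rot": TCP orientation; "force": force on the tool from outside, world axes, zero at the start; "ft_torque": the same for the moment, N m; "finger_gap": opening from 0.0 (shut) to 1.0 (fully open); "gripper_force": force on a finger pad.
Only numpy, scipy, OpenCV 4.12 (cv2) and the standard library are available. Lean on these libraries where they do the work, as an engineer would, in place of code of your own. Each camera call takes 0.05 s, during which the arm holds its last target. There are 200 camera calls.

### The job

Put every used test cassette into the round tub and close it: swing the reader's clamp bar well up, slide the cassette it holds out of its channel, and collect that one and all the cassettes lying on the counter in the tub; only then set the lid on and press it down until it is fully seated and level. Swing the clamp bar back down, and leave the bottle, the carton and the glove box where they are.

Things in the scene. Friction and masses are not known exactly. Their poses are not given: they have to be found in the camera images.
- tub: round grey open tub fixed to the counter: outside diameter 159, wall 4, height 70, inner floor 5 above the counter. Origin: centre of its underside, z up. Six small springy rubber seal pads just below the rim (5 below it) stand 5.5 in from the wall.
- lid: loose round grey lid, 200 g, origin: underside centre of its plug. Plug 18 deep, diameter 136 tapering out to 145; flange diameter 166, 18 to 23 above origin; grip bar on it 55 (x) x 20 (y), 23 to 53 above origin. Set loosely on the tub its origin rests 56 to 59 above the tub's; pressed (10 to 20 N against the seal) until the flange meets the rim it is 52 above, and friction keeps it there
- lid_grip (a point): centre of the lid's grip bar, 38 above the lid's origin; axes as the lid's
- stand: white reader block fixed to the counter, 110 (x) x 80 (y) x 45 high, origin: underside centre, front = -x. On top, from the front edge back to x = 0, an aluminium channel along x (57 wide outside, 33 inside, bed at 45 up) with lips at 55 to 59 up that overhang the cassette's long edges (gap between them 23): the cassette can only slide out to -x
- slot (a point): where the middle of the clamped cassette's underside lies when it is in the channel: 50 to the front (-x) of the stand's origin, 45 up; axes as the stand's
- bar (a joint): angle of the steel clamp bar, 0 = down (its rubber foot then stands in front of the cassette's ridge and blocks it), positive = its front end swung up and back, stop at 1.6 rad. Stiff hinge (about 0.1 N m): it stays where it is left.
- bar_hinge (a point): centre of the bar's hinge axis, which runs along the stand's y: 45 behind the stand's origin, 73 up; fixed to the stand, axes as the stand's
- bar_knob (a point): centre of the black cylindrical knob on the bar's front end: diameter 20, 24 long along the stand's y. With the bar down it is 96 to the front of the hinge and 26 above it; it turns with the bar. It may be pinched across its 24 length from above.
- clamped: the test cassette, 90 long (its x) x 30 wide (its y) x 8 thick; a narrow ridge (the result window) 30 x 12 and 3 high stands on top from 10 to 40 toward its +x end. Origin: centre of the underside, z up through the top. 30 g. At the start it is in the stand's channel, its x along the stand's x, ridge to the rear; its front 40 overhangs the front of the block and can be pinched across its width.
- cassette1: a white test cassette, 90 long (its x) x 30 wide (its y) x 8 thick; a narrow ridge (the result window) 30 x 12 and 3 high stands on top from 10 to 40 toward its +x end. Origin: centre of the underside, z up through the top. 30 g. Lies loose on the counter at the start; may be absent.
- cassette2: a white test cassette, 90 long (its x) x 30 wide (its y) x 8 thick; a narrow ridge (the result window) 30 x 12 and 3 high stands on top from 10 to 40 toward its +x end. Origin: centre of the underside, z up through the top. 30 g. Lies loose on the counter at the start; may be absent.
- cassette3: a white test cassette, 90 long (its x) x 30 wide (its y) x 8 thick; a narrow ridge (the result window) 30 x 12 and 3 high stands on top from 10 to 40 toward its +x end. Origin: centre of the underside, z up through the top. 30 g. Lies loose on the counter at the start; may be absent.
- cassette4: a white test cassette, 90 long (its x) x 30 wide (its y) x 8 thick; a narrow ridge (the result window) 30 x 12 and 3 high stands on top from 10 to 40 toward its +x end. Origin: centre of the underside, z up through the top. 30 g. Lies loose on the counter at the start; may be absent.
- sanitiser: bystander: green bottle, diameter 64, 160 tall, origin at the centre of its underside
- glove_box: bystander: brown carton of gloves 120 x 220 x 80 high, origin at the centre of its underside
- carton: bystander: white carton 80 x 120 x 60 high, origin at the centre of its underside

How it is judged:
On the way, in this order (a step that is already met when the one before it is completed fails the run):
1. the clamp bar is swung well up (over 0.8 rad) with the cassette still in the channel (value of joint bar above 0.8 rad and distance between clamped and slot below 0.02 m), for 0.2 s.
2. the clamped cassette has been slid out of the channel (horizontal distance between clamped and slot above 0.055 m), for 0.1 s.
3. all cassettes are in the tub, the lid not on it (horizontal distance between each of cassette1, cassette2, cassette3, cassette4, clamped and tub below 0.068 m and z of cassette1 in the frame of tub between -0.005 and 0.046 m and z of cassette2 in the frame of tub between -0.005 and 0.046 m and z of cassette3 in the frame of tub between -0.005 and 0.046 m and z of cassette4 in the frame of tub between -0.005 and 0.046 m and z of clamped in the frame of tub between -0.005 and 0.046 m and distance between lid and tub above 0.1 m), for 0.2 s.
4. the lid is pressed home, level (horizontal distance between lid and tub below 0.006 m and z of lid in the frame of tub between 0.048 and 0.054 m and angle between lid's own z axis and vertical below 0.025 rad), for 0.2 s.
At the end, for the whole second after the job is handed in: all present cassettes inside the tub; lid centred within 6 mm, no more than 2 mm above its seated height and tilted less than 1.4 degrees; clamp bar down within 0.12 rad; all at rest and released (all of step 4 and horizontal distance between each of cassette1, cassette2, cassette3, cassette4, clamped and tub below 0.068 m and z of cassette1 in the frame of tub between -0.005 and 0.046 m and z of cassette2 in the frame of tub between -0.005 and 0.046 m and z of cassette3 in the frame of tub between -0.005 and 0.046 m and z of cassette4 in the frame of tub between -0.005 and 0.046 m and z of clamped in the frame of tub between -0.005 and 0.046 m and value of joint bar below 0.12 rad and linear speed of lid below 0.02 m/s); the robot touches nothing.
It fails at once if the sanitiser is pushed more than 3 cm or tipped (distance of sanitiser from where it was at the start of the episode above 0.03 m or angle between sanitiser's own z axis and vertical above 0.3 rad).
It fails at once if the glove_box is pushed more than 3 cm or tipped (distance of glove_box from where it was at the start of the episode above 0.03 m or angle between glove_box's own z axis and vertical above 0.3 rad).
It fails at once if the carton is pushed more than 3 cm or tipped (distance of carton from where it was at the start of the episode above 0.03 m or angle between carton's own z axis and vertical above 0.3 rad).
Of cassette1, cassette2, cassette3, cassette4 only 2 to 4 are there at a start; the rules pass over those that are not, and their reading is None.
At some moment in a run one of cassette1, cassette2, cassette3, cassette4, lid may be knocked a few centimetres aside while the robot is not near it.
Once in a run the grip may slacken for a moment while it holds something.
It also fails if it takes over 210 s, if anything falls off the work surface, if the arm or the gripper's body presses on something with over 40 N, if the wrist force passes 120 N, or if a joint passes its speed limit or range.

## Working session

There is one attempt and no reset: what is moved stays moved. The work goes in short steps, Python scripts to look and compute and a tool call to move; the robot and the scene stay as the last step left them, time stands still between calls to the robot, and variables do not carry over. Pictures are saved under pics/ and viewed, at most 14 in all, crops included, and the job is handed in when it is done.

Besides the shell and the picture viewer there is one more tool, called after ">>>" as name(argument=value, ...) on one line, values as JSON. move_arm: Moves the arm, as the interface text tells. Scaled input: -1 to 1 covers 25 mm each way for a shift and 30 degrees each way for a turn. Its arguments: {"type":"object","properties":{"targets":{"type":"array"},"claw":{"type":"number"},"newtons":{"type":"number"}},"required":["targets"]}

```bash
mkdir -p pics; ls; python3 - <<'E'
from station import sensors,cams,order,manip
import cv2
for n in ("scene","top"):
    cv2.imwrite(f"pics/{n}0.png",cv2.resize(cams.snapshot(n)[:,:,::-1],(800,600),interpolation=cv2.INTER_CUBIC))
    print(n,cams.camera_model(n))
print(sensors.sense(), manip.grasp_offset)
E
```

```text
pics
scene {'fx': 509.6486018619992, 'fy': 509.6486018619992, 'cx': 279.2331106939924, 'cy': 210.4062703304742, 'distortion': array([-0.1614662,  0.       ,  0.       ,  0.       ,  0.       ]), 'extrinsics': array([[ 0.44399685,  0.896024  , -0.00279089, -0.18522011],
       [ 0.49724424, -0.24898266, -0.8311172 , -0.26972878],
       [-0.74539584,  0.36762566, -0.55609029,  1.80766867],
       [ 0.        ,  0.        ,  0.        ,  1.        ]])}
top {'fx': 507.8599753374475, 'fy': 507.8599753374475, 'cx': 276.9979473888297, 'cy': 207.87852354822928, 'distortion': array([-0.07286475,  0.        ,  0.        ,  0.        ,  0.        ]), 'extrinsics': array([[-0.02423094, -0.9996941 ,  0.00495708, -0.11345977],
       [-0.96929029,  0.0222796 , -0.24490804,  0.64762507],
       [ 0.24472268, -0.0107392 , -0.96953364,  1.1738023 ],
       [ 0.        ,  0.        ,  0.        ,  1.        ]])}
{'t': 0.1, 'q': array([ 9.62515998e-01,  5.28381222e-01,  1.43375464e+00,  1.81528590e-06,
        1.18142932e+00, -1.78533030e-01]), 'qd': array([-9.54661486e-04,  5.39289717e-04, -4.44533152e-03,  1.50563181e-03,
       -3.23917010e-05, -1.02354719e-03]), 'tau': array([ 1.25333436e-04, -4.43303704e+01, -1.78585964e+01, -2.05570227e-04,
        3.84210551e-03,  1.71776031e-05]), 'tcp_pos': array([0.26002008, 0.56763892, 0.23043277]), 'tool_rot': array([ 2.13224219e-01,  9.77002794e-01, -9.10601960e-04, -3.78847583e-04]), 'force': array([-0.19464155,  0.14601676, -0.57438531]), 'ft_torque': array([ 0.00568009, -0.0175171 , -0.02499454]), 'gripper_force': 0.0, 'finger_gap': 0.9978888310502089} 0.0187
```

View pics/scene0.png

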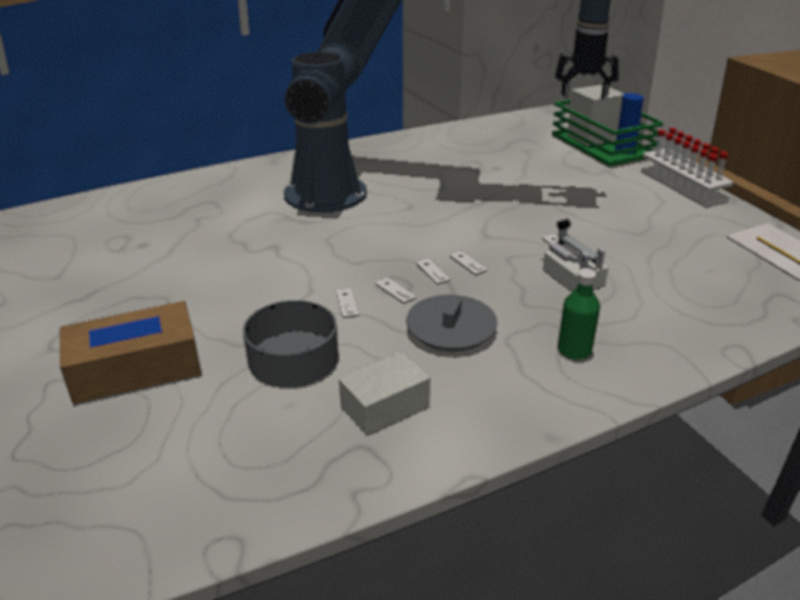

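View pics/top0.png

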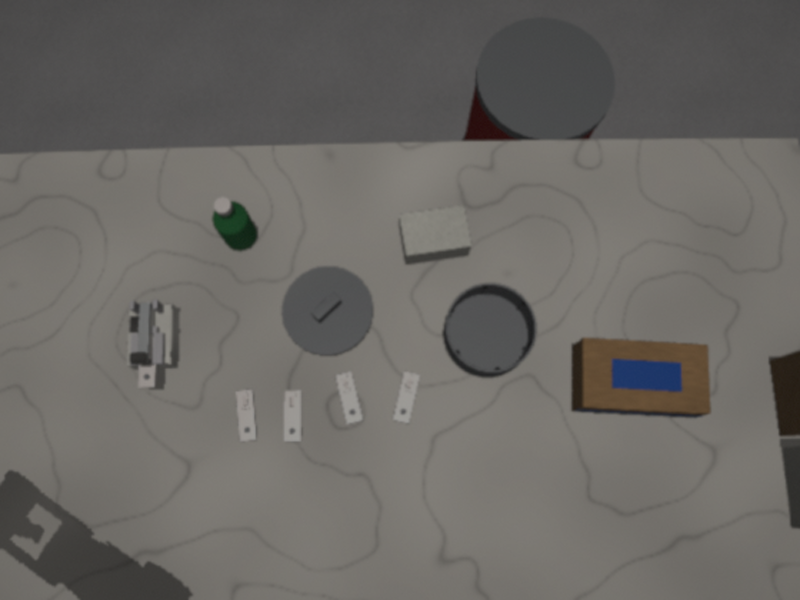

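Top view (800x600): the stand is at about (150,340) with its front toward the image bottom (robot). The lid is at (328,310) and the tub at (490,330). The four cassettes are at (246,415), (292,415), (349,398) and (406,397). The bottle is at (235,225), the carton at (435,232) and the glove box at (645,375).

```bash
cat > h.py <<'E'
from station import sensors,cams,order,manip
import cv2, numpy as np
from scipy.spatial.transform import Rotation as R
def w(m,px,z):
    K=np.array([[m["fx"],0,m["cx"]],[0,m["fy"],m["cy"]],[0,0,1]])
    u=cv2.undistortPoints(np.array(px,float).reshape(-1,1,2),K,m["distortion"]).reshape(-1,2)
    E=m["extrinsics"]; c=-E[:3,:3].T@E[:3,3]
    d=np.c_[u,np.ones(len(u))]@E[:3,:3]
    return c+d*((z-c[2])/d[:,2])[:,None]
def proj(m,P):
    K=np.array([[m["fx"],0,m["cx"]],[0,m["fy"],m["cy"]],[0,0,1]])
    E=m["extrinsics"]; return cv2.projectPoints(np.array(P,float).reshape(-1,1,3),cv2.Rodrigues(E[:3,:3])[0],E[:3,3],K,np.array(m["distortion"]))[0].reshape(-1,2)
def st():
    s=sensors.sense(); r=R.from_quat(s["tool_rot"]).as_matrix()
    print("t",round(s["t"],2),"tcp",s["tcp_pos"].round(4),"zax",r[:,2].round(3),"yaw_y",np.degrees(np.arctan2(r[1,1],r[0,1])).round(1),"F",s["force"].round(1),"gap",round(s["finger_gap"],3),"gf",round(s["gripper_force"],1),"q",s["q"].round(2)); return s
def rects(name,z=0.008,th=None,lo=150,hi=2500):
    m=cams.camera_model(name); im=cams.snapshot(name)
    g=cv2.cvtColor(im,cv2.COLOR_RGB2GRAY); hsv=cv2.cvtColor(im,cv2.COLOR_RGB2HSV)
    b=(g>th).astype(np.uint8)
    for c in cv2.findContours(b,cv2.RETR_EXTERNAL,cv2.CHAIN_APPROX_NONE)[0]:
        if lo<cv2.contourArea(c)<hi:
            P=w(m,c.reshape(-1,2),z)[:,:2]*1000
            r=cv2.minAreaRect(P.astype(np.float32)); bx=cv2.boxPoints(r)
            e=max([bx[1]-bx[0],bx[2]-bx[1]],key=np.linalg.norm)
            print("ctr",np.round(r[0],1),"size",np.round(r[1],1),"long dir deg",round(np.degrees(np.arctan2(e[1],e[0])),1),"px",c.reshape(-1,2).mean(0).round(0))
    return im
E
python3 - <<'E'
from h import *
im=rects("top",th=150)
g=cv2.cvtColor(im,cv2.COLOR_RGB2GRAY);print(g[290,206-10:206+20],np.percentile(g[175:322],[5,50,90,99]))
a=cv2.resize(im[175:322,77:385,::-1],None,fx=2.6,fy=2.6,interpolation=cv2.INTER_CUBIC);cv2.imwrite("pics/c1.png",a)
im=cams.snapshot("scene")
a=cv2.resize(im[145:215,365:435,::-1],None,fx=8,fy=8,interpolation=cv2.INTER_CUBIC);cv2.imwrite("pics/c2.png",a)
E
```

```text
[116 118 129 147 152 152 151 152 152 152 153 152 153 148 135 115 112 114
 113 113 114 112 113 114 114 113 114 113 113 113] [ 67. 116. 123. 149.]
```

View pics/c1.png

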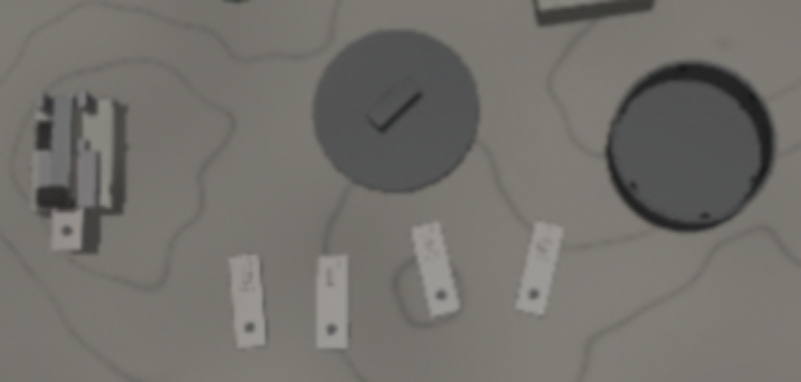

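View pics/c2.png

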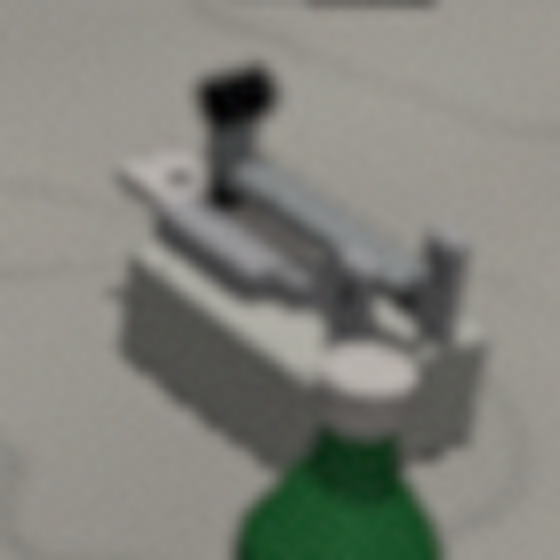

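Crop c1: the lid is centred at (396,111), the tub rim circle at (691,146), the clamped cassette's front end at (51..82,249) and the knob at (53,196). Crop c2: the knob is at (237,95), the stand's top front corner at (135,258) and the cassette's front tip at (120,170).

```bash
python3 - <<'E'
from h import *
from scipy.optimize import least_squares
im=rects("top",th=136)
m=cams.camera_model("top"); ms=cams.camera_model("scene")
g=cv2.cvtColor(im,cv2.COLOR_RGB2GRAY)
T=lambda u,v:(77+u/2.6,175+v/2.6)
S=lambda u,v:(365+u/8,145+v/8)
# lid / tub ellipse fit by dark blobs
b=(g<98).astype(np.uint8)
for c in cv2.findContours(b[175:322,180:385],cv2.RETR_EXTERNAL,cv2.CHAIN_APPROX_NONE)[0]:
    if cv2.contourArea(c)>1500:
        c=c.reshape(-1,2)+[180,175]
        for z in (0.023,0.07):
            P=w(m,c,z)[:,:2]*1000; cc,r=cv2.minEnclosingCircle(P.astype(np.float32)); e=cv2.fitEllipse(P.astype(np.float32))
            print("blob z",z,np.round(cc,1),round(2*r,1),np.round(e[0],1),np.round(e[1],1))
print("grip dir",w(m,[T(370,110),T(408,78),T(385,131),T(422,96)],0.053).round(3))
obs=[(m,(-95,-15,53),T(82,250)),(m,(-95,15,53),T(51,249)),(m,(-51,0,99),T(53,196)),(m,(-55,-40,45),T(109,212)),(m,(55,-40,45),T(113,99)),
(ms,(-51,0,99),S(237,95)),(ms,(-55,-40,45),S(135,255)),(ms,(-95,-15,53),S(120,172)),(ms,(55,40,45),S(485,342))]
def f(p):
    c,s=np.cos(p[2]),np.sin(p[2]);o=[]
    for mm,q,uv in obs:
        q=np.array(q)/1000
        o.append(proj(mm,[p[0]+c*q[0]-s*q[1],p[1]+s*q[0]+c*q[1],q[2]])[0]-uv)
    return np.concatenate(o)
r=least_squares(f,[0.55,0.35,0],loss="soft_l1",x_scale=[.1,.1,.1]);print("stand",r.x.round(4),np.degrees(r.x[2]).round(1),r.fun.round(1))
print("bottle base?",w(m,[(240*.7,236*.7)],0.0),"carton",w(m,[(402*.7,215*.7),(467*.7,208*.7),(470*.7,248*.7),(404*.7,257*.7)],0.06).round(3))
print("glove",w(m,[(582*.7,339*.7),(709*.7,345*.7),(708*.7,412*.7),(582*.7,407*.7)],0.08).round(3))
E
```

```text
ctr [452.6  59.7] size [87.9 25.4] long dir deg 0.3 px [204. 291.]
ctr [454.7 141.3] size [88.3 28.2] long dir deg 5.8 px [172. 290.]
ctr [ 481.1 -144.1] size [28.7 88. ] long dir deg -15.5 px [284. 278.]
ctr [482.5 -41.2] size [88.1 27.1] long dir deg 12.8 px [244. 278.]
blob z 0.023 [ 595.1 -295. ] 176.6 [ 595.8 -295. ] [162.3 175.7]
blob z 0.07 [ 585.6 -288.4] 170.1 [ 586.3 -288.4] [156.4 169.2]
blob z 0.023 [637.8  -5.4] 166.8 [637.8  -5.2] [161.8 164.1]
blob z 0.07 [626.7  -9.4] 160.7 [626.7  -9.2] [155.8 158. ]
grip dir [[ 0.631  0.017  0.053]
 [ 0.662 -0.02   0.053]
 [ 0.61   0.002  0.053]
 [ 0.643 -0.034  0.053]]
stand [0.5965 0.3081 0.0137] 0.8 [-0.5 -0.6 -0.5  0.2 -0.8 -0.3  0.6 -1.8  0.6 -1.1 -0.5 -0.9 -1.6 -2.2
 -0.8 -1.9  0.3 -2.1]
bottle base? [[0.79071615 0.16165971 0.        ]] carton [[ 0.803 -0.144  0.06 ]
 [ 0.814 -0.263  0.06 ]
 [ 0.737 -0.264  0.06 ]
 [ 0.723 -0.146  0.06 ]]
glove [[ 0.563 -0.447  0.08 ]
 [ 0.547 -0.669  0.08 ]
 [ 0.432 -0.652  0.08 ]
 [ 0.447 -0.437  0.08 ]]
```

>>> move_arm(targets=[{"dx": 1, "dy": -0.9, "rz": 0.25}, {"dx": 1, "dy": -0.9, "rz": 0.25}, {"dx": 1, "dy": -0.9, "rz": 0.32}, {"dx": 1, "dy": -0.9}, {"dx": 1, "dy": -0.9}, {"dx": 1, "dy": -0.9}, {"dx": 1, "dy": -0.9}, {"dx": 1, "dy": -0.9}, {"dx": 1, "dy": -0.9}, {"dx": 0.6, "dy": -0.9}], claw=55, newtons=40)

```text
schema error: expected keys dx, dy, dz, rx, ry, rz
```

```bash
python3 - <<'E'
from h import *
st(); m=cams.camera_model("wrist"); im=cams.snapshot("wrist"); cv2.imwrite("pics/w1.png",cv2.resize(im[:,:,::-1],(800,600)))
np.save("w1",m["extrinsics"]);print(m)
print(proj(m,[[.5455,.3074,.099],[.5017,.3068,.053]])/.7)
E
```

```text
t 0.25 tcp [0.2602 0.5679 0.2308] zax [-0.001 -0.001 -1.   ] yaw_y 65.4 F [0.1 0.5 0.3] gap 1.001 gf 0.0 q [ 0.96  0.53  1.43 -0.    1.18 -0.18]
{'fx': 356.8537520494253, 'fy': 356.8537520494253, 'cx': 280.5589758484387, 'cy': 208.8972336902414, 'distortion': array([-0.00955294,  0.        ,  0.        ,  0.        ,  0.        ]), 'extrinsics': array([[ 4.17172562e-01,  9.08827293e-01, -6.81180788e-05,
        -6.25020231e-01],
       [ 8.62973087e-01, -3.96100921e-01,  3.13658272e-01,
        -3.95789849e-02],
       [ 2.85034217e-01, -1.30908409e-01, -9.49535931e-01,
         3.80833754e-01],
       [ 0.00000000e+00,  0.00000000e+00,  0.00000000e+00,
         1.00000000e+00]])}
[[252.22621324 726.78646807]
 [240.5841072  636.02698703]]
```

View pics/w1.png

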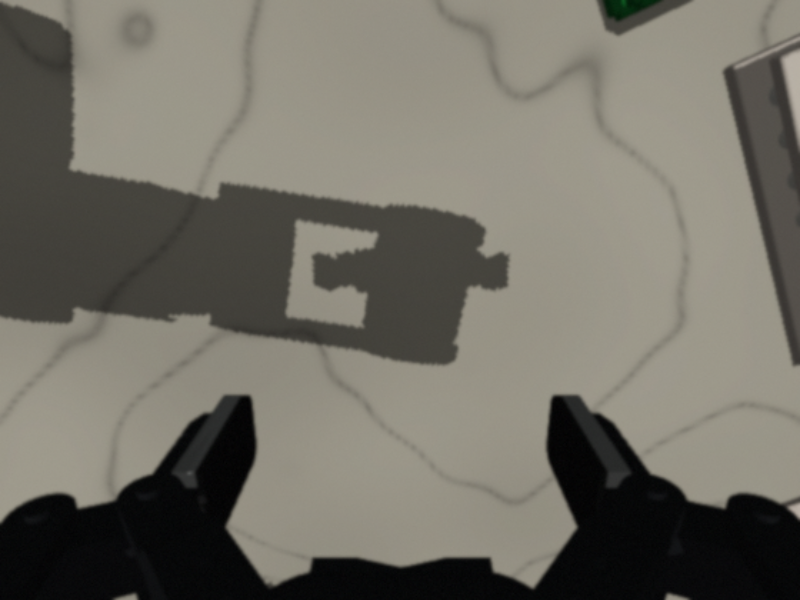

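The call was refused because every row needs all six keys. The wrist picture shows only the counter, the arm's shadow and the open fingers. I'll resend it complete.

>>> move_arm(targets=[{"dx": 1, "dy": -0.9, "dz": 0, "rx": 0, "ry": 0, "rz": 0.25}, {"dx": 1, "dy": -0.9, "dz": 0, "rx": 0, "ry": 0, "rz": 0.25}, {"dx": 1, "dy": -0.9, "dz": 0, "rx": 0, "ry": 0, "rz": 0.32}, {"dx": 1, "dy": -0.9, "dz": 0, "rx": 0, "ry": 0, "rz": 0}, {"dx": 1, "dy": -0.9, "dz": 0, "rx": 0, "ry": 0, "rz": 0}, {"dx": 1, "dy": -0.9, "dz": 0, "rx": 0, "ry": 0, "rz": 0}, {"dx": 1, "dy": -0.9, "dz": 0, "rx": 0, "ry": 0, "rz": 0}, {"dx": 1, "dy": -0.9, "dz": 0, "rx": 0, "ry": 0, "rz": 0}, {"dx": 0.5, "dy": -0.9, "dz": 0, "rx": 0, "ry": 0, "rz": 0}, {"dx": 0, "dy": -0.9, "dz": 0, "rx": 0, "ry": 0, "rz": 0}], claw=55, newtons=40)

```text
t: 1.55
tcp_pos: [0.4737, 0.3421, 0.2311]
tool_rot: [0.001, 1.0, 0.0, 0.0]
force: [0.0, 1.2, -0.7]
finger_gap: 0.548
gripper_force: 0.0
```

```bash
python3 - <<'E'
from h import *
st(); m=cams.camera_model("wrist"); im=cams.snapshot("wrist"); cv2.imwrite("pics/w2.png",cv2.resize(im[:,:,::-1],(800,600)))
np.save("w2",m["extrinsics"])
print(proj(m,[[.5455,.3074,.099],[.5017,.3068,.053]])/.7)
E
```

```text
t 1.55 tcp [0.4737 0.3421 0.2311] zax [ 0.  0. -1.] yaw_y 89.9 F [ 0.   1.2 -0.7] gap 0.548 gf 0.0 q [ 0.43  0.47  1.54 -0.    1.13 -1.14]
[[342.47872861 395.24811201]
 [346.53513857 302.56689484]]
```

View pics/w2.png

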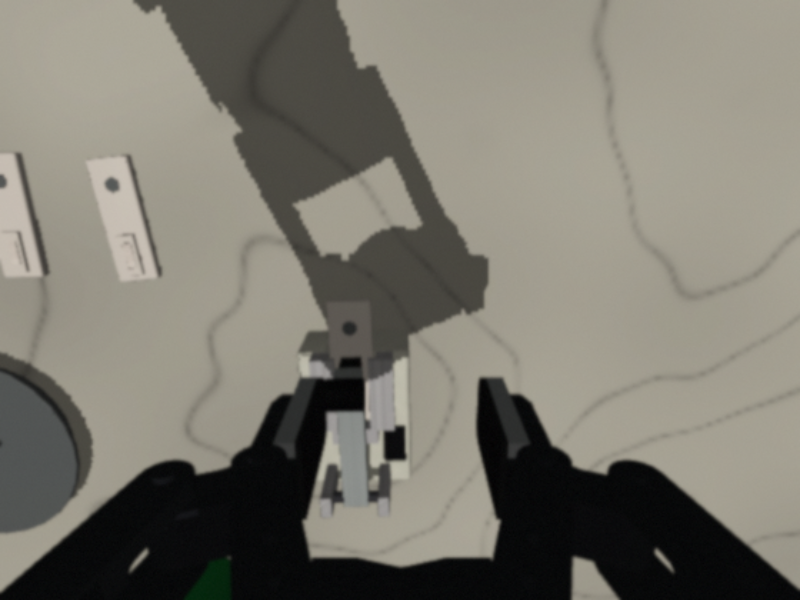

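The wrist view shows the knob at (343,395) and the cassette's front edge at (349,301). Both match the prediction, so I'll pinch the knob.

>>> move_arm(targets=[{"dx": 0.96, "dy": -0.46, "dz": -0.3, "rx": 0, "ry": 0, "rz": 0}, {"dx": 0.96, "dy": -0.46, "dz": -0.3, "rx": 0, "ry": 0, "rz": 0}, {"dx": 0.96, "dy": -0.46, "dz": -0.4, "rx": 0, "ry": 0, "rz": 0}, {"dx": 0, "dy": 0, "dz": -1, "rx": 0, "ry": 0, "rz": 0}, {"dx": 0, "dy": 0, "dz": -1, "rx": 0, "ry": 0, "rz": 0}, {"dx": 0, "dy": 0, "dz": -1, "rx": 0, "ry": 0, "rz": 0}, {"dx": 0, "dy": 0, "dz": -1, "rx": 0, "ry": 0, "rz": 0}, {"dx": 0, "dy": 0, "dz": -0.9, "rx": 0, "ry": 0, "rz": 0}, {"dx": 0, "dy": 0, "dz": 0, "rx": 0, "ry": 0, "rz": 0}, {"dx": 0, "dy": 0, "dz": 0, "rx": 0, "ry": 0, "rz": 0}])

```text
t: 2.85
tcp_pos: [0.546, 0.3086, 0.0839]
tool_rot: [0.0, 1.0, 0.0, 0.0]
force: [-0.1, 0.4, 0.7]
finger_gap: 0.549
gripper_force: 0.0
```

>>> move_arm(targets=[{"dx": 0, "dy": 0, "dz": 0, "rx": 0, "ry": 0, "rz": 0}, {"dx": 0, "dy": 0, "dz": 0, "rx": 0, "ry": 0, "rz": 0}, {"dx": 0, "dy": 0, "dz": 0, "rx": 0, "ry": 0, "rz": 0}, {"dx": 0, "dy": 0, "dz": 0, "rx": 0, "ry": 0, "rz": 0}, {"dx": 0, "dy": 0, "dz": 0, "rx": 0, "ry": 0, "rz": 0}, {"dx": 0, "dy": 0, "dz": 0, "rx": 0, "ry": 0, "rz": 0}, {"dx": 0, "dy": 0, "dz": 0, "rx": 0, "ry": 0, "rz": 0}, {"dx": 0, "dy": 0, "dz": 0, "rx": 0, "ry": 0, "rz": 0}, {"dx": 0, "dy": 0, "dz": 0, "rx": 0, "ry": 0, "rz": 0}, {"dx": 0, "dy": 0, "dz": 0, "rx": 0, "ry": 0, "rz": 0}], claw=10, newtons=40)

```text
t: 4.1
tcp_pos: [0.5458, 0.3078, 0.0851]
tool_rot: [-0.001, 1.0, -0.001, 0.001]
force: [0.7, -5.3, 5.2]
finger_gap: 0.27
gripper_force: 41.2
```

```bash
python3 - <<'E'
from h import *
st()
for a0,a1 in ((0,.62),(.62,1.2)):
    t=np.linspace(a0,a1,11)+np.arctan2(26,96); print(np.c_[-np.diff(np.cos(t)),np.diff(np.sin(t))].round(4)*99.46/25)
E
```

```text
t 4.1 tcp [0.5458 0.3078 0.0851] zax [ 0.002 -0.001 -1.   ] yaw_y 90.1 F [ 0.7 -5.3  5.2] gap 0.27 gf 41.2 q [ 0.34  0.71  1.54 -0.    0.88 -1.23]
[[0.07200904 0.23591912]
 [0.08633128 0.23114504]
 [0.10025568 0.22517744]
 [0.11418008 0.21841416]
 [0.12770664 0.21125304]
 [0.14043752 0.2028984 ]
 [0.15277056 0.19374808]
 [0.16430792 0.18380208]
 [0.17544744 0.17345824]
 [0.18579128 0.16192088]]
[[0.18260856 0.14083536]
 [0.19056536 0.13009368]
 [0.19772648 0.11895416]
 [0.20409192 0.10701896]
 [0.21005952 0.09508376]
 [0.21523144 0.08275072]
 [0.21960768 0.07041768]
 [0.22358608 0.05728896]
 [0.22637096 0.04416024]
 [0.228758   0.03103152]]
```

>>> move_arm(targets=[{"dx": 0.07, "dy": 0, "dz": 0.24, "rx": 0, "ry": 0, "rz": 0}, {"dx": 0.09, "dy": 0, "dz": 0.23, "rx": 0, "ry": 0, "rz": 0}, {"dx": 0.1, "dy": 0, "dz": 0.23, "rx": 0, "ry": 0, "rz": 0}, {"dx": 0.11, "dy": 0, "dz": 0.22, "rx": 0, "ry": 0, "rz": 0}, {"dx": 0.13, "dy": 0, "dz": 0.21, "rx": 0, "ry": 0, "rz": 0}, {"dx": 0.14, "dy": 0, "dz": 0.2, "rx": 0, "ry": 0, "rz": 0}, {"dx": 0.15, "dy": 0, "dz": 0.19, "rx": 0, "ry": 0, "rz": 0}, {"dx": 0.165, "dy": 0, "dz": 0.185, "rx": 0, "ry": 0, "rz": 0}, {"dx": 0.175, "dy": 0, "dz": 0.175, "rx": 0, "ry": 0, "rz": 0}, {"dx": 0.185, "dy": 0, "dz": 0.16, "rx": 0, "ry": 0, "rz": 0}])

```text
t: 5.35
tcp_pos: [0.577, 0.3084, 0.1348]
tool_rot: [0.0, 1.0, -0.0, -0.001]
force: [-0.2, -3.8, -6.8]
finger_gap: 0.271
gripper_force: 39.5
```

>>> move_arm(targets=[{"dx": 0.18, "dy": 0, "dz": 0.14, "rx": 0, "ry": 0, "rz": 0}, {"dx": 0.19, "dy": 0, "dz": 0.13, "rx": 0, "ry": 0, "rz": 0}, {"dx": 0.2, "dy": 0, "dz": 0.12, "rx": 0, "ry": 0, "rz": 0}, {"dx": 0.2, "dy": 0, "dz": 0.11, "rx": 0, "ry": 0, "rz": 0}, {"dx": 0.21, "dy": 0, "dz": 0.095, "rx": 0, "ry": 0, "rz": 0}, {"dx": 0.215, "dy": 0, "dz": 0.08, "rx": 0, "ry": 0, "rz": 0}, {"dx": 0.22, "dy": 0, "dz": 0.07, "rx": 0, "ry": 0, "rz": 0}, {"dx": 0.22, "dy": 0, "dz": 0.06, "rx": 0, "ry": 0, "rz": 0}, {"dx": 0.23, "dy": 0, "dz": 0.045, "rx": 0, "ry": 0, "rz": 0}, {"dx": 0.23, "dy": 0, "dz": 0.03, "rx": 0, "ry": 0, "rz": 0}])

```text
t: 6.6
tcp_pos: [0.6294, 0.3094, 0.1576]
tool_rot: [0.0, 1.0, 0.001, -0.001]
force: [-3.7, -2.9, -2.2]
finger_gap: 0.272
gripper_force: 39.3
```

```bash
python3 - <<'E'
from h import *
st()
E
```

```text
t 6.6 tcp [0.6294 0.3094 0.1576] zax [-0.002  0.001 -1.   ] yaw_y 90.0 F [-3.7 -2.9 -2.2] gap 0.272 gf 39.3 q [ 0.3   0.71  1.29  0.    1.15 -1.27]
```

>>> move_arm(targets=[{"dx": 0, "dy": 0, "dz": 0, "rx": 0, "ry": 0, "rz": 0}, {"dx": 0, "dy": 0, "dz": 0, "rx": 0, "ry": 0, "rz": 0}, {"dx": 0, "dy": 0, "dz": 0, "rx": 0, "ry": 0, "rz": 0}, {"dx": 0, "dy": 0, "dz": 0.7, "rx": 0, "ry": 0, "rz": 0}, {"dx": 0, "dy": 0, "dz": 0.8, "rx": 0, "ry": 0, "rz": 0}, {"dx": 0, "dy": 0, "dz": 0.6, "rx": 0, "ry": 0, "rz": 0}, {"dx": -1, "dy": -0.04, "dz": 0, "rx": 0, "ry": 0, "rz": 0}, {"dx": -1, "dy": -0.04, "dz": 0, "rx": 0, "ry": 0, "rz": 0}, {"dx": -1, "dy": 0, "dz": 0, "rx": 0, "ry": 0, "rz": 0}, {"dx": -1, "dy": 0, "dz": 0, "rx": 0, "ry": 0, "rz": 0}], claw=55)

```text
t: 7.85
tcp_pos: [0.5296, 0.3068, 0.2103]
tool_rot: [0.0, 1.0, 0.0, 0.001]
force: [0.3, -0.4, -0.3]
finger_gap: 0.55
gripper_force: 0.0
```

```bash
python3 - <<'E'
from h import *
st(); m=cams.camera_model("scene"); im=cams.snapshot("scene"); a=cv2.resize(im[110:220,330:450,::-1],None,fx=5,fy=5,interpolation=cv2.INTER_CUBIC)
cv2.imwrite("pics/c3.png",a)
E
```

```text
t 7.85 tcp [0.5296 0.3068 0.2103] zax [ 0.001  0.001 -1.   ] yaw_y 90.0 F [ 0.3 -0.4 -0.3] gap 0.55 gf 0.0 q [ 0.34  0.53  1.49  0.    1.12 -1.23]
```

View pics/c3.png

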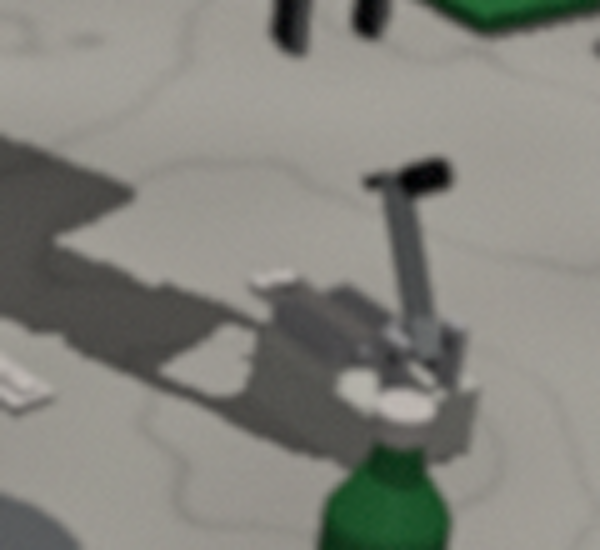

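The bar is up, with the knob at (425,178) in the crop, and the cassette is still in the channel. I'll pinch its front end.

>>> move_arm(targets=[{"dx": -0.3, "dy": 0.02, "dz": -0.9, "rx": 0, "ry": 0, "rz": 0}, {"dx": 0, "dy": 0, "dz": -1, "rx": 0, "ry": 0, "rz": 0}, {"dx": 0, "dy": 0, "dz": -1, "rx": 0, "ry": 0, "rz": 0}, {"dx": 0, "dy": 0, "dz": -1, "rx": 0, "ry": 0, "rz": 0}, {"dx": 0, "dy": 0, "dz": -1, "rx": 0, "ry": 0, "rz": 0}, {"dx": 0, "dy": 0, "dz": -1, "rx": 0, "ry": 0, "rz": 0}, {"dx": 0, "dy": 0, "dz": -0.8, "rx": 0, "ry": 0, "rz": 0}, {"dx": 0, "dy": 0, "dz": -0.4, "rx": 0, "ry": 0, "rz": 0}, {"dx": 0, "dy": 0, "dz": 0, "rx": 0, "ry": 0, "rz": 0}, {"dx": 0, "dy": 0, "dz": 0, "rx": 0, "ry": 0, "rz": 0}])

```text
t: 9.15
tcp_pos: [0.5235, 0.3075, 0.0327]
tool_rot: [0.0, 1.0, 0.0, 0.001]
force: [0.5, -0.7, 0.1]
finger_gap: 0.55
gripper_force: 0.0
```

>>> move_arm(targets=[{"dx": 0, "dy": 0, "dz": 0, "rx": 0, "ry": 0, "rz": 0}, {"dx": 0, "dy": 0, "dz": 0, "rx": 0, "ry": 0, "rz": 0}, {"dx": 0, "dy": 0, "dz": 0, "rx": 0, "ry": 0, "rz": 0}, {"dx": 0, "dy": 0, "dz": 0, "rx": 0, "ry": 0, "rz": 0}, {"dx": 0, "dy": 0, "dz": 0, "rx": 0, "ry": 0, "rz": 0}, {"dx": 0, "dy": 0, "dz": 0, "rx": 0, "ry": 0, "rz": 0}, {"dx": 0, "dy": 0, "dz": 0, "rx": 0, "ry": 0, "rz": 0}, {"dx": -0.1, "dy": 0, "dz": 0, "rx": 0, "ry": 0, "rz": 0}, {"dx": -0.1, "dy": 0, "dz": 0, "rx": 0, "ry": 0, "rz": 0}, {"dx": -0.2, "dy": 0, "dz": 0, "rx": 0, "ry": 0, "rz": 0}], claw=15, newtons=40)

```text
t: 10.4
tcp_pos: [0.5142, 0.3076, 0.0325]
tool_rot: [0.0, 1.0, 0.001, 0.002]
force: [3.9, -0.2, 4.4]
finger_gap: 0.339
gripper_force: 40.1
```

>>> move_arm(targets=[{"dx": -0.4, "dy": -0.006, "dz": 0, "rx": 0, "ry": 0, "rz": 0}, {"dx": -0.4, "dy": -0.006, "dz": 0, "rx": 0, "ry": 0, "rz": 0}, {"dx": -0.4, "dy": -0.006, "dz": 0, "rx": 0, "ry": 0, "rz": 0}, {"dx": -0.4, "dy": -0.006, "dz": 0, "rx": 0, "ry": 0, "rz": 0}, {"dx": -0.4, "dy": -0.006, "dz": 0, "rx": 0, "ry": 0, "rz": 0}, {"dx": -0.4, "dy": -0.006, "dz": 0, "rx": 0, "ry": 0, "rz": 0}, {"dx": -0.4, "dy": 0, "dz": 0, "rx": 0, "ry": 0, "rz": 0}, {"dx": -0.4, "dy": 0, "dz": 0, "rx": 0, "ry": 0, "rz": 0}, {"dx": -0.3, "dy": 0, "dz": 0.2, "rx": 0, "ry": 0, "rz": 0}, {"dx": 0, "dy": 0, "dz": 0.6, "rx": 0, "ry": 0, "rz": 0}])

```text
t: 11.65
tcp_pos: [0.4239, 0.3059, 0.0519]
tool_rot: [0.0, 1.0, -0.001, -0.001]
force: [-0.2, -0.2, -0.0]
finger_gap: 0.338
gripper_force: 39.6
```

```bash
python3 - <<'E'
from h import *
s=st(); im=rects("top",th=136)
cv2.imwrite("pics/t2.png",cv2.resize(im[170:340,80:400,::-1],None,fx=2.5,fy=2.5,interpolation=cv2.INTER_CUBIC))
E
```

```text
t 11.65 tcp [0.4239 0.3059 0.0519] zax [-0.002 -0.001 -1.   ] yaw_y 90.0 F [-0.2 -0.2 -0. ] gap 0.338 gf 39.6 q [ 0.41  0.68  1.82 -0.    0.64 -1.16]
ctr [452.6  58.5] size [87.9 27.9] long dir deg 0.3 px [204. 291.]
ctr [454.9 141.4] size [88.6 28.4] long dir deg 5.8 px [172. 290.]
ctr [ 481.1 -143.1] size [30.2 88.7] long dir deg -14.7 px [284. 278.]
ctr [482.6 -41.8] size [88.2 28.4] long dir deg 12.6 px [244. 278.]
```

View pics/t2.png

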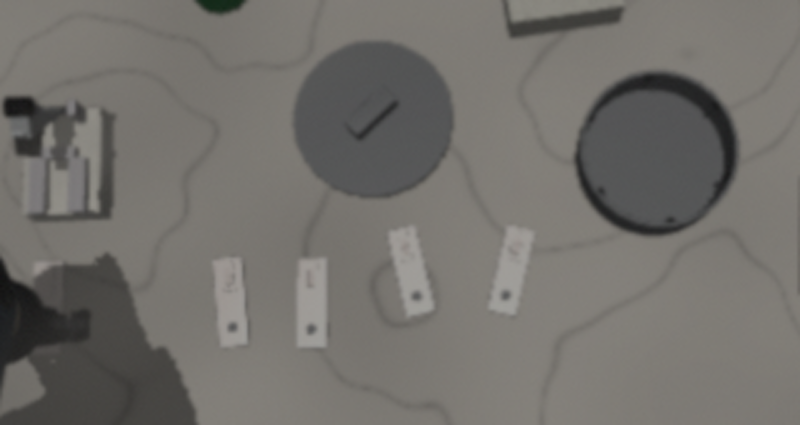

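```bash
python3 - <<'E'
from h import *
m=cams.camera_model("top");T=lambda u,v:(80+u/2.5,170+v/2.5)
P=w(m,[T(575,153),T(738,153),T(656,71),T(656,235)],.07);print(P.round(4),P.mean(0).round(4))
P=w(m,[T(293,119),T(454,119),T(373,40),T(373,197)],.021);print(P.round(4),P.mean(0).round(4))
E
```

```text
[[ 0.5863 -0.2088  0.07  ]
 [ 0.5824 -0.3702  0.07  ]
 [ 0.6682 -0.2935  0.07  ]
 [ 0.5032 -0.2844  0.07  ]] [ 0.585  -0.2892  0.07  ]
[[ 0.6387  0.0772  0.021 ]
 [ 0.6349 -0.0891  0.021 ]
 [ 0.7219 -0.0056  0.021 ]
 [ 0.5554 -0.0053  0.021 ]] [ 0.6377 -0.0057  0.021 ]
```

>>> move_arm(targets=[{"dx": 0, "dy": 0, "dz": 0.9, "rx": 0, "ry": 0, "rz": 0}, {"dx": 0, "dy": -0.5, "dz": 0.9, "rx": 0, "ry": 0, "rz": 0}, {"dx": 0, "dy": -0.5, "dz": 0.9, "rx": 0, "ry": 0, "rz": 0}, {"dx": 0.25, "dy": -1, "dz": 0, "rx": 0, "ry": 0, "rz": 0}, {"dx": 0.25, "dy": -1, "dz": 0, "rx": 0, "ry": 0, "rz": 0}, {"dx": 0.25, "dy": -1, "dz": 0, "rx": 0, "ry": 0, "rz": 0}, {"dx": 0.25, "dy": -1, "dz": 0, "rx": 0, "ry": 0, "rz": 0}, {"dx": 0.25, "dy": -1, "dz": 0, "rx": 0, "ry": 0, "rz": 0}, {"dx": 0.25, "dy": -1, "dz": 0, "rx": 0, "ry": 0, "rz": 0}, {"dx": 0.25, "dy": -1, "dz": 0, "rx": 0, "ry": 0, "rz": 0}])

```text
t: 12.95
tcp_pos: [0.4701, 0.1052, 0.1203]
tool_rot: [0.0, 1.0, -0.0, 0.001]
force: [-0.4, -0.5, -0.4]
finger_gap: 0.342
gripper_force: 39.6
```

>>> move_arm(targets=[{"dx": 0.3, "dy": -1, "dz": 0, "rx": 0, "ry": 0, "rz": 0}, {"dx": 0.3, "dy": -1, "dz": 0, "rx": 0, "ry": 0, "rz": 0}, {"dx": 0.3, "dy": -1, "dz": 0, "rx": 0, "ry": 0, "rz": 0}, {"dx": 0.3, "dy": -1, "dz": 0, "rx": 0, "ry": 0, "rz": 0}, {"dx": 0.3, "dy": -1, "dz": 0, "rx": 0, "ry": 0, "rz": 0}, {"dx": 0.3, "dy": -1, "dz": 0, "rx": 0, "ry": 0, "rz": 0}, {"dx": 0.3, "dy": -1, "dz": 0, "rx": 0, "ry": 0, "rz": 0}, {"dx": 0.3, "dy": -1, "dz": 0, "rx": 0, "ry": 0, "rz": 0}, {"dx": 0.3, "dy": -1, "dz": 0, "rx": 0, "ry": 0, "rz": 0}, {"dx": 0.3, "dy": -1, "dz": 0, "rx": 0, "ry": 0, "rz": 0}])

```text
t: 14.2
tcp_pos: [0.5447, -0.1452, 0.1202]
tool_rot: [0.0, 1.0, -0.0, 0.001]
force: [0.0, 0.6, 0.5]
finger_gap: 0.341
gripper_force: 39.6
```

>>> move_arm(targets=[{"dx": 0.12, "dy": -1, "dz": 0, "rx": 0, "ry": 0, "rz": 0}, {"dx": 0.12, "dy": -1, "dz": 0, "rx": 0, "ry": 0, "rz": 0}, {"dx": 0.12, "dy": -1, "dz": 0, "rx": 0, "ry": 0, "rz": 0}, {"dx": 0.12, "dy": -1, "dz": 0, "rx": 0, "ry": 0, "rz": 0}, {"dx": 0.12, "dy": -1, "dz": 0, "rx": 0, "ry": 0, "rz": 0}, {"dx": 0.12, "dy": -0.8, "dz": 0, "rx": 0, "ry": 0, "rz": 0}, {"dx": 0, "dy": 0, "dz": 0, "rx": 0, "ry": 0, "rz": 0}, {"dx": 0, "dy": 0, "dz": 0, "rx": 0, "ry": 0, "rz": 0}, {"dx": 0, "dy": 0, "dz": 0, "rx": 0, "ry": 0, "rz": 0}, {"dx": 0, "dy": 0, "dz": 0, "rx": 0, "ry": 0, "rz": 0}])

```text
t: 15.45
tcp_pos: [0.5618, -0.2878, 0.1193]
tool_rot: [-0.0, 1.0, 0.0, -0.0]
force: [0.4, -0.1, 0.4]
finger_gap: 0.339
gripper_force: 39.6
```

```bash
python3 - <<'E'
from h import *
st(); m=cams.camera_model("wrist"); im=cams.snapshot("wrist"); cv2.imwrite("pics/w3.png",cv2.resize(im[:,:,::-1],(700,525)))
E
```

```text
t 15.45 tcp [ 0.5618 -0.2878  0.1193] zax [-0.  0. -1.] yaw_y 90.0 F [ 0.4 -0.1  0.4] gap 0.339 gf 39.6 q [-0.65  0.67  1.51  0.    0.96 -2.22]
```

View pics/w3.png

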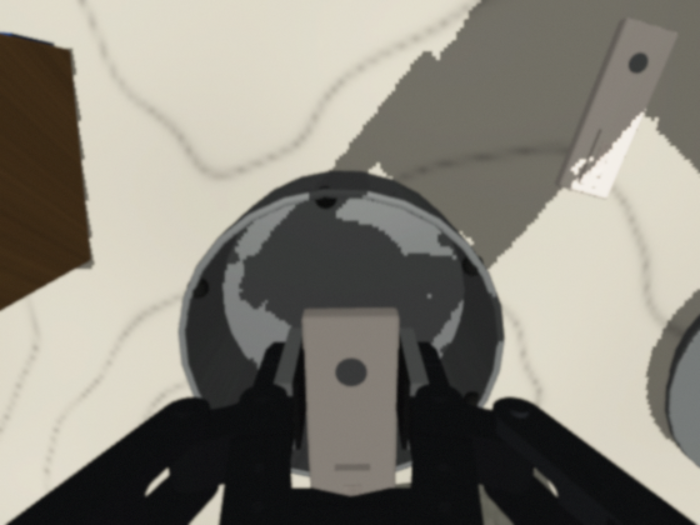

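The wrist view shows the cassette held over the tub. The tub rim's outer edge is at columns 180 and 503 near row 330, and at row ~183 at the top.

```bash
python3 - <<'E'
from h import *
m=cams.camera_model("wrist")
print(w(m,np.array([(180,330),(503,330),(341,187)])*.8,.07).round(4))
print("cassette front",w(m,np.array([(302,310),(400,310)])*.8,.14).round(4))
E
```

```text
[[ 0.5791 -0.3691  0.07  ]
 [ 0.5792 -0.2141  0.07  ]
 [ 0.5107 -0.2914  0.07  ]]
cassette front [[ 0.5367 -0.3019  0.14  ]
 [ 0.5367 -0.2725  0.14  ]]
```

>>> move_arm(targets=[{"dx": 0.2, "dy": -0.12, "dz": -0.6, "rx": 0, "ry": 0, "rz": 0}, {"dx": 0, "dy": 0, "dz": -1, "rx": 0, "ry": 0, "rz": 0}, {"dx": 0, "dy": 0, "dz": -1, "rx": 0, "ry": 0, "rz": 0}, {"dx": 0, "dy": 0, "dz": -0.8, "rx": 0, "ry": 0, "rz": 0}, {"dx": 0, "dy": 0, "dz": -0.5, "rx": 0, "ry": 0, "rz": 0}, {"dx": 0, "dy": 0, "dz": -0.3, "rx": 0, "ry": 0, "rz": 0}, {"dx": 0, "dy": 0, "dz": 0, "rx": 0, "ry": 0, "rz": 0}, {"dx": 0, "dy": 0, "dz": 0, "rx": 0, "ry": 0, "rz": 0}, {"dx": 0, "dy": 0, "dz": 0, "rx": 0, "ry": 0, "rz": 0}, {"dx": 0, "dy": 0, "dz": 0, "rx": 0, "ry": 0, "rz": 0}])

```text
t: 16.75
tcp_pos: [0.5671, -0.292, 0.0149]
tool_rot: [0.0, 1.0, -0.0, 0.0]
force: [-0.3, -0.0, 0.1]
finger_gap: 0.34
gripper_force: 39.6
```

>>> move_arm(targets=[{"dx": 0, "dy": 0, "dz": 0, "rx": 0, "ry": 0, "rz": 0}, {"dx": 0, "dy": 0, "dz": 0, "rx": 0, "ry": 0, "rz": 0}, {"dx": 0, "dy": 0, "dz": 0, "rx": 0, "ry": 0, "rz": 0}, {"dx": 0, "dy": 0, "dz": 0, "rx": 0, "ry": 0, "rz": 0}, {"dx": 0, "dy": 0, "dz": 0.5, "rx": 0, "ry": 0, "rz": 0}, {"dx": 0, "dy": 0, "dz": 1, "rx": 0, "ry": 0, "rz": 0}, {"dx": 0, "dy": 0, "dz": 1, "rx": 0, "ry": 0, "rz": 0}, {"dx": 0, "dy": 0, "dz": 1, "rx": 0, "ry": 0, "rz": 0}, {"dx": 0, "dy": 0, "dz": 1, "rx": 0, "ry": 0, "rz": 0}, {"dx": 0, "dy": 0, "dz": 0, "rx": 0, "ry": 0, "rz": 0}], claw=50)

```text
t: 18.0
tcp_pos: [0.5684, -0.2928, 0.1298]
tool_rot: [0.0, 1.0, -0.002, 0.002]
force: [0.8, -0.2, -0.6]
finger_gap: 0.501
gripper_force: 0.0
```

```bash
python3 - <<'E'
from h import *
st(); im=rects("top",th=136)
E
```

```text
t 18.0 tcp [ 0.5684 -0.2928  0.1298] zax [ 0.005 -0.004 -1.   ] yaw_y 90.0 F [ 0.8 -0.2 -0.6] gap 0.501 gf 0.0 q [-0.65  0.67  1.49  0.    0.98 -2.22]
ctr [ 140.5 -794.3] size [38.9 51.5] long dir deg -6.9 px [552. 407.]
ctr [161.8 373.6] size [ 61.1 176.5] long dir deg -71.5 px [ 76. 409.]
```

```bash
sed -i 's/    b=(g>th).astype/    th=th or 1.17*np.median(g[230:330,150:300]); print("th",th)\n    b=(g>th).astype/' h.py; python3 - <<'E'
from h import *
im=rects("top")
cv2.imwrite("pics/t3.png",im[:,:,::-1])
E
```

```text
th 78.39
ctr [ 383.3 -148.8] size [282.2  38.6] long dir deg 52.5 px [288. 317.]
ctr [521.4  31.7] size [123.4  37.4] long dir deg 52.4 px [215. 263.]
ctr [ 682.4 -379.8] size [111.2  20.6] long dir deg 51.3 px [372. 199.]
```

>>> move_arm(targets=[{"dx": -0.5, "dy": 1, "dz": 0, "rx": 0, "ry": 0, "rz": -0.25}, {"dx": -0.5, "dy": 1, "dz": 0, "rx": 0, "ry": 0, "rz": -0.25}, {"dx": -0.5, "dy": 1, "dz": 0, "rx": 0, "ry": 0, "rz": 0}, {"dx": -0.5, "dy": 1, "dz": 0, "rx": 0, "ry": 0, "rz": 0}, {"dx": -0.5, "dy": 1, "dz": 0, "rx": 0, "ry": 0, "rz": 0}, {"dx": -0.5, "dy": 0.97, "dz": 0, "rx": 0, "ry": 0, "rz": 0}, {"dx": -0.5, "dy": 0, "dz": 0, "rx": 0, "ry": 0, "rz": 0}, {"dx": 0, "dy": 0, "dz": 0, "rx": 0, "ry": 0, "rz": 0}, {"dx": 0, "dy": 0, "dz": 0, "rx": 0, "ry": 0, "rz": 0}, {"dx": 0, "dy": 0, "dz": 0, "rx": 0, "ry": 0, "rz": 0}], claw=60)

```text
t: 19.35
tcp_pos: [0.4801, -0.1435, 0.1268]
tool_rot: [0.131, 0.991, -0.0, 0.0]
force: [0.2, 0.9, 0.0]
finger_gap: 0.605
gripper_force: 0.0
```

```bash
cat >> h.py <<'E'
def corners(x,y,deg,z=.008):
    c,s=np.cos(np.radians(deg)),np.sin(np.radians(deg))
    return np.array([(x+c*a-s*b,y+s*a+c*b,z) for a,b in((-.045,-.015),(.045,-.015),(.045,.015),(-.045,.015))])
def cas(name="wrist"):
    m=cams.camera_model(name); im=cams.snapshot(name).astype(float)
    i=cv2.GaussianBlur(im,(5,5),0); r=i[:,:,2]/(i[:,:,0]+1); v=i.mean(2)
    b=((r>np.median(r)+.04)&(v>50)).astype(np.uint8); b=cv2.morphologyEx(b,cv2.MORPH_OPEN,np.ones((5,5)))
    for c in cv2.findContours(b,cv2.RETR_EXTERNAL,cv2.CHAIN_APPROX_NONE)[0]:
        if cv2.contourArea(c)>800:
            P=w(m,c.reshape(-1,2),.008)[:,:2]*1000; q=cv2.minAreaRect(P.astype(np.float32)); bx=cv2.boxPoints(q)
            e=max([bx[1]-bx[0],bx[2]-bx[1]],key=np.linalg.norm)
            print("cas ctr",np.round(q[0],1),"size",np.round(q[1],1),"deg",round(np.degrees(np.arctan2(e[1],e[0])),1),"px",c.reshape(-1,2).mean(0).round())
    return m,im,r
E
python3 - <<'E'
from h import *
st(); m,im,r=cas()
p=proj(m,corners(.481,-.1435,-15));print(p.round())
o=im.astype(np.uint8)[:,:,::-1].copy(); cv2.polylines(o,[p.round().astype(np.int32)],True,(0,0,255))
rr=cv2.cvtColor(np.clip((r-.7)*400,0,255).astype(np.uint8),cv2.COLOR_GRAY2BGR)
cv2.imwrite("pics/w4.png",cv2.resize(np.hstack([o,rr]),(800,300)));print(np.percentile(r,[5,50,95]))
E
```

```text
t 19.35 tcp [ 0.4801 -0.1435  0.1268] zax [ 0.001 -0.001 -1.   ] yaw_y 74.9 F [0.2 0.9 0. ] gap 0.605 gf 0.0 q [-0.51  0.53  1.84 -0.    0.78 -1.82]
cas ctr [629.8  24.8] size [177.6 110. ] deg 45.9 px [501. 313.]
[[259. 145.]
 [262. 256.]
 [299. 256.]
 [300. 144.]]
[0.87000907 0.89076614 1.0669445 ]
```

View pics/w4.png

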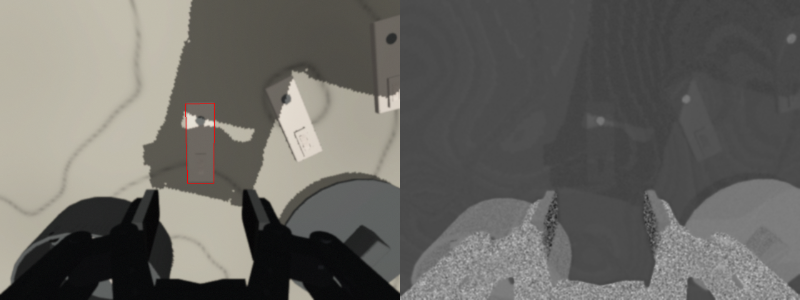

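The red outline at the expected pose sits exactly on the cassette in the wrist view, so I'll grasp there.

>>> move_arm(targets=[{"dx": 0.04, "dy": 0, "dz": -1, "rx": 0, "ry": 0, "rz": 0}, {"dx": 0, "dy": 0, "dz": -1, "rx": 0, "ry": 0, "rz": 0}, {"dx": 0, "dy": 0, "dz": -1, "rx": 0, "ry": 0, "rz": 0}, {"dx": 0, "dy": 0, "dz": -0.9, "rx": 0, "ry": 0, "rz": 0}, {"dx": 0, "dy": 0, "dz": -0.6, "rx": 0, "ry": 0, "rz": 0}, {"dx": 0, "dy": 0, "dz": -0.4, "rx": 0, "ry": 0, "rz": 0}, {"dx": 0, "dy": 0, "dz": 0, "rx": 0, "ry": 0, "rz": 0}, {"dx": 0, "dy": 0, "dz": 0, "rx": 0, "ry": 0, "rz": 0}, {"dx": 0, "dy": 0, "dz": 0, "rx": 0, "ry": 0, "rz": 0}, {"dx": 0, "dy": 0, "dz": 0, "rx": 0, "ry": 0, "rz": 0}])

```text
t: 20.65
tcp_pos: [0.4807, -0.1426, 0.0048]
tool_rot: [0.131, 0.991, -0.0, 0.0]
force: [-1.1, 0.3, -0.1]
finger_gap: 0.597
gripper_force: 0.0
```

>>> move_arm(targets=[{"dx": 0, "dy": 0, "dz": 0, "rx": 0, "ry": 0, "rz": 0}, {"dx": 0, "dy": 0, "dz": 0, "rx": 0, "ry": 0, "rz": 0}, {"dx": 0, "dy": 0, "dz": 0, "rx": 0, "ry": 0, "rz": 0}, {"dx": 0, "dy": 0, "dz": 0, "rx": 0, "ry": 0, "rz": 0}, {"dx": 0, "dy": 0, "dz": 0, "rx": 0, "ry": 0, "rz": 0}, {"dx": 0, "dy": 0, "dz": 0, "rx": 0, "ry": 0, "rz": 0}, {"dx": 0, "dy": 0, "dz": 0.4, "rx": 0, "ry": 0, "rz": 0}, {"dx": 0, "dy": 0, "dz": 1, "rx": 0, "ry": 0, "rz": 0}, {"dx": 0, "dy": 0, "dz": 1, "rx": 0, "ry": 0, "rz": 0}, {"dx": 0, "dy": 0, "dz": 1, "rx": 0, "ry": 0, "rz": 0}], claw=15, newtons=45)

```text
t: 21.9
tcp_pos: [0.4802, -0.1424, 0.0904]
tool_rot: [0.131, 0.991, 0.0, -0.0]
force: [0.1, -0.1, -0.9]
finger_gap: 0.324
gripper_force: 44.4
```

>>> move_arm(targets=[{"dx": 0, "dy": 0, "dz": 1, "rx": 0, "ry": 0, "rz": 0}, {"dx": 0.85, "dy": -0.93, "dz": 0, "rx": 0, "ry": 0, "rz": 0.25}, {"dx": 0.85, "dy": -0.93, "dz": 0, "rx": 0, "ry": 0, "rz": 0.25}, {"dx": 0.85, "dy": -0.93, "dz": 0, "rx": 0, "ry": 0, "rz": 0}, {"dx": 0.85, "dy": -0.93, "dz": 0, "rx": 0, "ry": 0, "rz": 0}, {"dx": 0.85, "dy": -0.93, "dz": 0, "rx": 0, "ry": 0, "rz": 0}, {"dx": 0, "dy": 0, "dz": 0, "rx": 0, "ry": 0, "rz": 0}, {"dx": 0, "dy": 0, "dz": -0.4, "rx": 0, "ry": 0, "rz": 0}, {"dx": 0, "dy": 0, "dz": -0.4, "rx": 0, "ry": 0, "rz": 0}, {"dx": 0, "dy": 0, "dz": 0, "rx": 0, "ry": 0, "rz": 0}])

```text
t: 23.15
tcp_pos: [0.5851, -0.2573, 0.0928]
tool_rot: [-0.0, 1.0, 0.001, -0.002]
force: [0.1, 0.0, 1.0]
finger_gap: 0.325
gripper_force: 44.4
```

```bash
python3 - <<'E'
from h import *
s=st(); print("to go",((np.array([.587,-.2585,.022])-s["tcp_pos"])/.025).round(2))
m=cams.camera_model("wrist"); im=cams.snapshot("wrist"); cv2.imwrite("pics/w5.png",cv2.resize(im[:,:,::-1],(800,600)))
E
```

```text
t 23.15 tcp [ 0.5851 -0.2573  0.0928] zax [-0.003  0.002 -1.   ] yaw_y 90.0 F [0.1 0.  1. ] gap 0.325 gf 44.4 q [-0.59  0.72  1.5  -0.    0.93 -2.16]
to go [ 0.08 -0.05 -2.83]
```

View pics/w5.png

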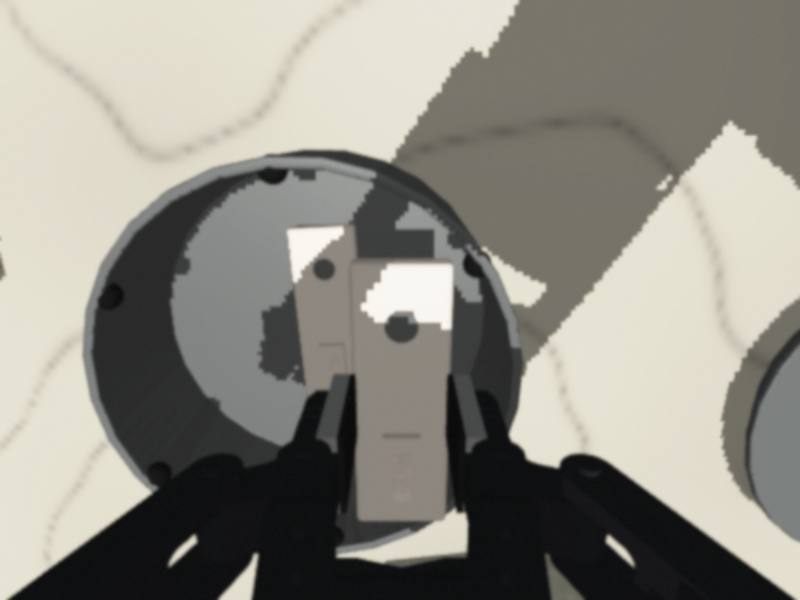

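One cassette lies flat at about (325,310), slightly turned, and the held one is over the right part of the tub. The rim's outer edge is at (85,345), (185,190), (270,157), (488,245), (521,350) and (350,549).

>>> move_arm(targets=[{"dx": 0.08, "dy": -0.05, "dz": -0.8, "rx": 0, "ry": 0, "rz": 0}, {"dx": 0, "dy": 0, "dz": -0.8, "rx": 0, "ry": 0, "rz": 0}, {"dx": 0, "dy": 0, "dz": -0.7, "rx": 0, "ry": 0, "rz": 0}, {"dx": 0, "dy": 0, "dz": -0.5, "rx": 0, "ry": 0, "rz": 0}, {"dx": 0, "dy": 0, "dz": 0, "rx": 0, "ry": 0, "rz": 0}, {"dx": 0, "dy": 0, "dz": 0, "rx": 0, "ry": 0, "rz": 0}, {"dx": 0, "dy": 0, "dz": 0, "rx": 0, "ry": 0, "rz": 0}, {"dx": 0, "dy": 0, "dz": 0, "rx": 0, "ry": 0, "rz": 0}, {"dx": 0, "dy": 0, "dz": 0, "rx": 0, "ry": 0, "rz": 0}, {"dx": 0, "dy": 0, "dz": 0, "rx": 0, "ry": 0, "rz": 0}])

```text
t: 24.45
tcp_pos: [0.5889, -0.2602, 0.0244]
tool_rot: [0.0, 1.0, -0.0, 0.0]
force: [1.1, -2.7, 1.5]
finger_gap: 0.323
gripper_force: 46.7
```

>>> move_arm(targets=[{"dx": 0, "dy": 0, "dz": 0, "rx": 0, "ry": 0, "rz": 0}, {"dx": 0, "dy": 0, "dz": 0, "rx": 0, "ry": 0, "rz": 0}, {"dx": 0, "dy": 0, "dz": 0, "rx": 0, "ry": 0, "rz": 0}, {"dx": 0, "dy": 0, "dz": 0.5, "rx": 0, "ry": 0, "rz": 0}, {"dx": 0, "dy": 0, "dz": 1, "rx": 0, "ry": 0, "rz": 0}, {"dx": 0, "dy": 0, "dz": 1, "rx": 0, "ry": 0, "rz": 0}, {"dx": 0, "dy": 0, "dz": 1, "rx": 0, "ry": 0, "rz": 0}, {"dx": 0, "dy": 0, "dz": 1, "rx": 0, "ry": 0, "rz": 0}, {"dx": 0, "dy": 0, "dz": 0, "rx": 0, "ry": 0, "rz": 0}, {"dx": 0, "dy": 0, "dz": 0, "rx": 0, "ry": 0, "rz": 0}], claw=42)

```text
t: 25.7
tcp_pos: [0.5878, -0.2591, 0.1359]
tool_rot: [0.0, 1.0, 0.001, -0.001]
force: [0.3, -0.1, 0.1]
finger_gap: 0.418
gripper_force: 0.0
```

```bash
python3 - <<'E'
from h import *
from scipy.optimize import least_squares
s=st(); m=cams.camera_model("wrist")
# pic w5 was taken at tcp .5851,-.2573,.0928: shift extrinsics by tool motion (orientation equal)
d=np.array([.5851,-.2573,.0928])-s["tcp_pos"]
E=m["extrinsics"].copy(); E[:3,3]-=E[:3,:3]@d; m["extrinsics"]=E
P=w(m,np.array([(85,345),(185,190),(270,157),(488,245),(521,350),(350,549)])*.7,.07)[:,:2]
r=least_squares(lambda p:np.hypot(*(P-p[:2]).T)-.0795,[.587,-.29]);print("tub",r.x.round(4),r.fun.round(4))
E
```

```text
t 25.7 tcp [ 0.5878 -0.2591  0.1359] zax [-0.002  0.002 -1.   ] yaw_y 90.0 F [ 0.3 -0.1  0.1] gap 0.418 gf 0.0 q [-0.59  0.66  1.47  0.    1.01 -2.16]
tub [ 0.5906 -0.2905] [-0.0001 -0.0024 -0.0004  0.0012 -0.0018 -0.0021]
```

>>> move_arm(targets=[{"dx": -0.5, "dy": 1, "dz": 0, "rx": 0, "ry": 0, "rz": 0.21}, {"dx": -0.5, "dy": 1, "dz": 0, "rx": 0, "ry": 0, "rz": 0.21}, {"dx": -0.5, "dy": 1, "dz": 0, "rx": 0, "ry": 0, "rz": 0}, {"dx": -0.5, "dy": 1, "dz": 0, "rx": 0, "ry": 0, "rz": 0}, {"dx": -0.5, "dy": 1, "dz": 0, "rx": 0, "ry": 0, "rz": 0}, {"dx": -0.5, "dy": 1, "dz": 0, "rx": 0, "ry": 0, "rz": 0}, {"dx": -0.5, "dy": 1, "dz": 0, "rx": 0, "ry": 0, "rz": 0}, {"dx": -0.4, "dy": 1, "dz": 0, "rx": 0, "ry": 0, "rz": 0}, {"dx": -0.3, "dy": 0.7, "dz": 0, "rx": 0, "ry": 0, "rz": 0}, {"dx": 0, "dy": 0, "dz": 0, "rx": 0, "ry": 0, "rz": 0}], claw=60)

```text
t: 26.95
tcp_pos: [0.4824, -0.0413, 0.1362]
tool_rot: [-0.11, 0.994, 0.0, -0.001]
force: [0.7, -1.0, 0.3]
finger_gap: 0.598
gripper_force: 0.0
```

```bash
sed -i 's/np.median(r)+.04/np.median(r)+.012/' h.py; python3 - <<'E'
from h import *
s=st(); m,im,r=cas()
print("to go",((np.array([.4825,-.0415,.005])-s["tcp_pos"])/.025).round(2))
cv2.imwrite("pics/r6.png",im[:,:,::-1])
E
```

```text
t 26.95 tcp [ 0.4824 -0.0413  0.1362] zax [-0.002  0.001 -1.   ] yaw_y 102.7 F [ 0.7 -1.   0.3] gap 0.598 gf 0.0 q [-0.32  0.49  1.87 -0.    0.78 -2.11]
cas ctr [618.8  -9.6] size [109.4 136.9] deg -77.4 px [282. 347.]
cas ctr [470.9 143.5] size [53.2 27.2] deg 6.0 px [501. 234.]
cas ctr [456.1  59.7] size [78.1 28.1] deg 0.1 px [408. 201.]
to go [ 0.   -0.01 -5.25][ WARN:0@0.580] global loadsave.cpp:1063 imwrite_ Unsupported depth image for selected encoder is fallbacked to CV_8U.
```

```bash
python3 - <<'E'
from h import *
m=cams.camera_model("wrist"); im=cams.snapshot("wrist"); i=cv2.GaussianBlur(im.astype(float),(5,5),0); r=i[:,:,2]/(i[:,:,0]+1)
best=[]
def score(x,y,d):
    p=proj(m,corners(x,y,d)); c=p.mean(0)
    a=np.zeros(r.shape,np.uint8);cv2.fillPoly(a,[p.round().astype(int)],1)
    o=np.zeros(r.shape,np.uint8);cv2.fillPoly(o,[(c+(p-c)*[1.6,1.15]).round().astype(int)],1); o=(o>0)&(a==0)
    lim=np.zeros_like(o); lim[:255]=1
    return r[(a>0)&lim].mean()-r[o&lim].mean()
print("here",score(.4825,-.0415,12.7))
L=[(score(.4825+dx,-.0415+dy,12.7+dd),dx,dy,dd) for dx in np.arange(-.03,.031,.01) for dy in np.arange(-.03,.031,.005) for dd in (-10,0,10)]
print(sorted(L)[-4:], np.percentile(r[:255],[5,50,95]))
E
```

```text
here 0.014077046428155549
[(np.float64(0.011406577677237295), np.float64(-0.009999999999999995), np.float64(6.938893903907228e-18), 0), (np.float64(0.011594668361807337), np.float64(6.938893903907228e-18), np.float64(0.0050000000000000044), 10), (np.float64(0.011838942918967255), np.float64(6.938893903907228e-18), np.float64(6.938893903907228e-18), 10), (np.float64(0.014077046428155549), np.float64(6.938893903907228e-18), np.float64(6.938893903907228e-18), 0)] [0.86800619 0.88778301 0.9049096 ]
```

The colour score peaks exactly at the expected pose, so I'll grasp.

>>> move_arm(targets=[{"dx": 0, "dy": 0, "dz": -1, "rx": 0, "ry": 0, "rz": 0}, {"dx": 0, "dy": 0, "dz": -1, "rx": 0, "ry": 0, "rz": 0}, {"dx": 0, "dy": 0, "dz": -1, "rx": 0, "ry": 0, "rz": 0}, {"dx": 0, "dy": 0, "dz": -1, "rx": 0, "ry": 0, "rz": 0}, {"dx": 0, "dy": 0, "dz": -0.75, "rx": 0, "ry": 0, "rz": 0}, {"dx": 0, "dy": 0, "dz": -0.5, "rx": 0, "ry": 0, "rz": 0}, {"dx": 0, "dy": 0, "dz": 0, "rx": 0, "ry": 0, "rz": 0}, {"dx": 0, "dy": 0, "dz": 0, "rx": 0, "ry": 0, "rz": 0}, {"dx": 0, "dy": 0, "dz": 0, "rx": 0, "ry": 0, "rz": 0}, {"dx": 0, "dy": 0, "dz": 0, "rx": 0, "ry": 0, "rz": 0}])

```text
t: 28.3
tcp_pos: [0.484, -0.0426, 0.0061]
tool_rot: [-0.11, 0.994, -0.0, 0.001]
force: [-0.1, -0.3, -0.2]
finger_gap: 0.594
gripper_force: 0.0
```

>>> move_arm(targets=[{"dx": 0, "dy": 0, "dz": 0, "rx": 0, "ry": 0, "rz": 0}, {"dx": 0, "dy": 0, "dz": 0, "rx": 0, "ry": 0, "rz": 0}, {"dx": 0, "dy": 0, "dz": 0, "rx": 0, "ry": 0, "rz": 0}, {"dx": 0, "dy": 0, "dz": 0, "rx": 0, "ry": 0, "rz": 0}, {"dx": 0, "dy": 0, "dz": 0, "rx": 0, "ry": 0, "rz": 0}, {"dx": 0, "dy": 0, "dz": 0, "rx": 0, "ry": 0, "rz": 0}, {"dx": 0, "dy": 0, "dz": 0.4, "rx": 0, "ry": 0, "rz": 0}, {"dx": 0, "dy": 0, "dz": 1, "rx": 0, "ry": 0, "rz": 0}, {"dx": 0, "dy": 0, "dz": 1, "rx": 0, "ry": 0, "rz": 0}, {"dx": 0, "dy": 0, "dz": 1, "rx": 0, "ry": 0, "rz": 0}], claw=15, newtons=45)

```text
t: 29.55
tcp_pos: [0.4834, -0.0424, 0.0917]
tool_rot: [-0.11, 0.994, -0.0, -0.0]
force: [0.5, -0.7, -0.9]
finger_gap: 0.318
gripper_force: 44.3
```

>>> move_arm(targets=[{"dx": 0, "dy": 0, "dz": 1, "rx": 0, "ry": 0, "rz": 0}, {"dx": 0.4, "dy": -1, "dz": 0, "rx": 0, "ry": 0, "rz": -0.21}, {"dx": 0.4, "dy": -1, "dz": 0, "rx": 0, "ry": 0, "rz": -0.21}, {"dx": 0.4, "dy": -1, "dz": 0, "rx": 0, "ry": 0, "rz": 0}, {"dx": 0.4, "dy": -1, "dz": 0, "rx": 0, "ry": 0, "rz": 0}, {"dx": 0.4, "dy": -1, "dz": 0, "rx": 0, "ry": 0, "rz": 0}, {"dx": 0.4, "dy": -1, "dz": 0, "rx": 0, "ry": 0, "rz": 0}, {"dx": 0.4, "dy": -1, "dz": 0, "rx": 0, "ry": 0, "rz": 0}, {"dx": 0.4, "dy": -1, "dz": 0, "rx": 0, "ry": 0, "rz": 0}, {"dx": 0.4, "dy": -1, "dz": 0, "rx": 0, "ry": 0, "rz": 0}])

```text
t: 30.8
tcp_pos: [0.5736, -0.2687, 0.1154]
tool_rot: [-0.001, 1.0, 0.0, -0.0]
force: [0.2, 0.1, -0.9]
finger_gap: 0.312
gripper_force: 44.3
```

>>> move_arm(targets=[{"dx": 0.3, "dy": -1, "dz": 0, "rx": 0, "ry": 0, "rz": 0}, {"dx": 0.3, "dy": -1, "dz": 0, "rx": 0, "ry": 0, "rz": 0}, {"dx": 0, "dy": -0.24, "dz": 0, "rx": 0, "ry": 0, "rz": 0}, {"dx": 0, "dy": 0, "dz": -0.8, "rx": 0, "ry": 0, "rz": 0}, {"dx": 0, "dy": 0, "dz": -0.8, "rx": 0, "ry": 0, "rz": 0}, {"dx": 0, "dy": 0, "dz": -0.8, "rx": 0, "ry": 0, "rz": 0}, {"dx": 0, "dy": 0, "dz": -0.8, "rx": 0, "ry": 0, "rz": 0}, {"dx": 0, "dy": 0, "dz": -0.5, "rx": 0, "ry": 0, "rz": 0}, {"dx": 0, "dy": 0, "dz": 0, "rx": 0, "ry": 0, "rz": 0}, {"dx": 0, "dy": 0, "dz": 0, "rx": 0, "ry": 0, "rz": 0}])

```text
t: 32.05
tcp_pos: [0.5883, -0.3222, 0.0227]
tool_rot: [0.0, 1.0, 0.001, -0.001]
force: [0.3, 4.5, 0.1]
finger_gap: 0.308
gripper_force: 49.3
```

>>> move_arm(targets=[{"dx": 0, "dy": 0, "dz": 0, "rx": 0, "ry": 0, "rz": 0}, {"dx": 0, "dy": 0, "dz": 0, "rx": 0, "ry": 0, "rz": 0}, {"dx": 0, "dy": 0, "dz": 0, "rx": 0, "ry": 0, "rz": 0}, {"dx": 0, "dy": 0, "dz": 0.5, "rx": 0, "ry": 0, "rz": 0}, {"dx": 0, "dy": 0, "dz": 1, "rx": 0, "ry": 0, "rz": 0}, {"dx": 0, "dy": 0, "dz": 1, "rx": 0, "ry": 0, "rz": 0}, {"dx": 0, "dy": 0, "dz": 1, "rx": 0, "ry": 0, "rz": 0}, {"dx": 0, "dy": 0, "dz": 1, "rx": 0, "ry": 0, "rz": 0}, {"dx": 0, "dy": 0, "dz": 0, "rx": 0, "ry": 0, "rz": 0}, {"dx": 0, "dy": 0, "dz": 0, "rx": 0, "ry": 0, "rz": 0}], claw=42)

```text
t: 33.3
tcp_pos: [0.5884, -0.3239, 0.1355]
tool_rot: [0.0, 1.0, -0.0, 0.0]
force: [-0.2, -0.2, 0.1]
finger_gap: 0.417
gripper_force: 0.0
```

```bash
python3 - <<'E'
from h import *
s=st(); print("to go",((np.array([.4526,.059,.13])-s["tcp_pos"])/.025).round(2))
E
```

```text
t 33.3 tcp [ 0.5884 -0.3239  0.1355] zax [ 0.    -0.001 -1.   ] yaw_y 90.0 F [-0.2 -0.2  0.1] gap 0.417 gf 0.0 q [-0.67  0.7   1.39 -0.    1.05 -2.24]
to go [-5.43 15.32 -0.22]
```

>>> move_arm(targets=[{"dx": -0.35, "dy": 1, "dz": 0, "rx": 0, "ry": 0, "rz": 0}, {"dx": -0.35, "dy": 1, "dz": 0, "rx": 0, "ry": 0, "rz": 0}, {"dx": -0.35, "dy": 1, "dz": 0, "rx": 0, "ry": 0, "rz": 0}, {"dx": -0.35, "dy": 1, "dz": 0, "rx": 0, "ry": 0, "rz": 0}, {"dx": -0.35, "dy": 1, "dz": 0, "rx": 0, "ry": 0, "rz": 0}, {"dx": -0.35, "dy": 1, "dz": 0, "rx": 0, "ry": 0, "rz": 0}, {"dx": -0.35, "dy": 1, "dz": 0, "rx": 0, "ry": 0, "rz": 0}, {"dx": -0.35, "dy": 1, "dz": 0, "rx": 0, "ry": 0, "rz": 0}, {"dx": -0.35, "dy": 1, "dz": 0, "rx": 0, "ry": 0, "rz": 0}, {"dx": -0.35, "dy": 1, "dz": 0, "rx": 0, "ry": 0, "rz": 0}], claw=60)

```text
t: 34.55
tcp_pos: [0.5005, -0.0721, 0.1353]
tool_rot: [0.0, 1.0, 0.0, -0.0]
force: [0.4, -0.5, -0.9]
finger_gap: 0.597
gripper_force: 0.0
```

>>> move_arm(targets=[{"dx": -0.35, "dy": 1, "dz": 0, "rx": 0, "ry": 0, "rz": 0}, {"dx": -0.35, "dy": 1, "dz": 0, "rx": 0, "ry": 0, "rz": 0}, {"dx": -0.35, "dy": 1, "dz": 0, "rx": 0, "ry": 0, "rz": 0}, {"dx": -0.35, "dy": 1, "dz": 0, "rx": 0, "ry": 0, "rz": 0}, {"dx": -0.35, "dy": 1, "dz": 0, "rx": 0, "ry": 0, "rz": 0}, {"dx": -0.18, "dy": 0.32, "dz": 0, "rx": 0, "ry": 0, "rz": 0}, {"dx": 0, "dy": 0, "dz": 0, "rx": 0, "ry": 0, "rz": 0}, {"dx": 0, "dy": 0, "dz": 0, "rx": 0, "ry": 0, "rz": 0}, {"dx": 0, "dy": 0, "dz": 0, "rx": 0, "ry": 0, "rz": 0}, {"dx": 0, "dy": 0, "dz": 0, "rx": 0, "ry": 0, "rz": 0}])

```text
t: 35.8
tcp_pos: [0.4532, 0.059, 0.1355]
tool_rot: [0.001, 1.0, -0.0, 0.0]
force: [0.4, -0.7, -0.8]
finger_gap: 0.597
gripper_force: 0.0
```

```bash
cat >> h.py <<'E'
def near(x0,y0,d0):
    m=cams.camera_model("wrist"); im=cams.snapshot("wrist"); i=cv2.GaussianBlur(im.astype(float),(5,5),0); r=i[:,:,2]/(i[:,:,0]+1)
    lim=np.zeros(r.shape,bool); lim[:255]=1
    def score(x,y,d):
        p=proj(m,corners(x,y,d)); c=p.mean(0)
        a=np.zeros(r.shape,np.uint8);cv2.fillPoly(a,[p.round().astype(int)],1)
        o=np.zeros(r.shape,np.uint8);cv2.fillPoly(o,[(c+(p-c)*[1.6,1.15]).round().astype(int)],1)
        return r[(a>0)&lim].mean()-r[(o>0)&(a==0)&lim].mean()
    print("here",score(x0,y0,d0).round(4),"best",[np.round(v,4) for v in sorted([(score(x0+dx,y0+dy,d0+dd),dx,dy,dd) for dx in np.arange(-.03,.031,.01) for dy in np.arange(-.03,.031,.005) for dd in (-10,0,10)])[-2:]])
E
python3 - <<'E'
from h import *
s=st(); near(.4526,.059,.3); cas(); print("to go",((np.array([.4526,.059,.005])-s["tcp_pos"])/.025).round(2))
E
```

```text
t 35.8 tcp [0.4532 0.059  0.1355] zax [ 0. -0. -1.] yaw_y 89.9 F [ 0.4 -0.7 -0.8] gap 0.597 gf 0.0 q [-0.12  0.47  1.94 -0.    0.74 -1.69]
here 0.0088 best [array([ 0.0081, -0.01  ,  0.    ,  0.    ]), array([0.0088, 0.    , 0.    , 0.    ])]
cas ctr [620.4 312.3] size [99.3 20.9] deg 14.1 px [552. 364.]
cas ctr [611.4  40.2] size [93.2 73.5] deg 76.1 px [251. 363.]
cas ctr [453.9 142.3] size [88.4 29.3] deg 6.4 px [383. 205.]
to go [-0.03  0.   -5.22]
```

>>> move_arm(targets=[{"dx": 0, "dy": 0, "dz": -1, "rx": 0, "ry": 0, "rz": 0}, {"dx": 0, "dy": 0, "dz": -1, "rx": 0, "ry": 0, "rz": 0}, {"dx": 0, "dy": 0, "dz": -1, "rx": 0, "ry": 0, "rz": 0}, {"dx": 0, "dy": 0, "dz": -1, "rx": 0, "ry": 0, "rz": 0}, {"dx": 0, "dy": 0, "dz": -0.75, "rx": 0, "ry": 0, "rz": 0}, {"dx": 0, "dy": 0, "dz": -0.5, "rx": 0, "ry": 0, "rz": 0}, {"dx": 0, "dy": 0, "dz": 0, "rx": 0, "ry": 0, "rz": 0}, {"dx": 0, "dy": 0, "dz": 0, "rx": 0, "ry": 0, "rz": 0}, {"dx": 0, "dy": 0, "dz": 0, "rx": 0, "ry": 0, "rz": 0}, {"dx": 0, "dy": 0, "dz": 0, "rx": 0, "ry": 0, "rz": 0}])

```text
t: 37.15
tcp_pos: [0.4532, 0.0595, 0.0049]
tool_rot: [0.0, 1.0, -0.0, 0.001]
force: [-0.5, -0.4, 0.0]
finger_gap: 0.601
gripper_force: 0.0
```

>>> move_arm(targets=[{"dx": 0, "dy": 0, "dz": 0, "rx": 0, "ry": 0, "rz": 0}, {"dx": 0, "dy": 0, "dz": 0, "rx": 0, "ry": 0, "rz": 0}, {"dx": 0, "dy": 0, "dz": 0, "rx": 0, "ry": 0, "rz": 0}, {"dx": 0, "dy": 0, "dz": 0, "rx": 0, "ry": 0, "rz": 0}, {"dx": 0, "dy": 0, "dz": 0, "rx": 0, "ry": 0, "rz": 0}, {"dx": 0, "dy": 0, "dz": 0, "rx": 0, "ry": 0, "rz": 0}, {"dx": 0, "dy": 0, "dz": 0.4, "rx": 0, "ry": 0, "rz": 0}, {"dx": 0, "dy": 0, "dz": 1, "rx": 0, "ry": 0, "rz": 0}, {"dx": 0, "dy": 0, "dz": 1, "rx": 0, "ry": 0, "rz": 0}, {"dx": 0, "dy": 0, "dz": 1, "rx": 0, "ry": 0, "rz": 0}], claw=15, newtons=45)

```text
t: 38.4
tcp_pos: [0.4526, 0.0595, 0.0905]
tool_rot: [0.0, 1.0, -0.0, -0.0]
force: [0.2, 0.0, -1.2]
finger_gap: 0.327
gripper_force: 44.4
```

>>> move_arm(targets=[{"dx": 0, "dy": 0, "dz": 1, "rx": 0, "ry": 0, "rz": 0}, {"dx": 0.4, "dy": -1, "dz": 0, "rx": 0, "ry": 0, "rz": 0}, {"dx": 0.4, "dy": -1, "dz": 0, "rx": 0, "ry": 0, "rz": 0}, {"dx": 0.4, "dy": -1, "dz": 0, "rx": 0, "ry": 0, "rz": 0}, {"dx": 0.4, "dy": -1, "dz": 0, "rx": 0, "ry": 0, "rz": 0}, {"dx": 0.4, "dy": -1, "dz": 0, "rx": 0, "ry": 0, "rz": 0}, {"dx": 0.4, "dy": -1, "dz": 0, "rx": 0, "ry": 0, "rz": 0}, {"dx": 0.4, "dy": -1, "dz": 0, "rx": 0, "ry": 0, "rz": 0}, {"dx": 0.4, "dy": -1, "dz": 0, "rx": 0, "ry": 0, "rz": 0}, {"dx": 0.4, "dy": -1, "dz": 0, "rx": 0, "ry": 0, "rz": 0}])

```text
t: 39.65
tcp_pos: [0.5431, -0.1666, 0.1145]
tool_rot: [0.0, 1.0, 0.0, -0.0]
force: [0.1, -0.7, 0.2]
finger_gap: 0.323
gripper_force: 44.4
```

>>> move_arm(targets=[{"dx": 0.46, "dy": -1, "dz": 0, "rx": 0, "ry": 0, "rz": 0}, {"dx": 0.46, "dy": -1, "dz": 0, "rx": 0, "ry": 0, "rz": 0}, {"dx": 0.46, "dy": -1, "dz": 0, "rx": 0, "ry": 0, "rz": 0}, {"dx": 0.46, "dy": -1, "dz": 0, "rx": 0, "ry": 0, "rz": 0}, {"dx": 0, "dy": -0.28, "dz": 0, "rx": 0, "ry": 0, "rz": 0}, {"dx": 0, "dy": 0, "dz": -0.8, "rx": 0, "ry": 0, "rz": 0}, {"dx": 0, "dy": 0, "dz": -0.8, "rx": 0, "ry": 0, "rz": 0}, {"dx": 0, "dy": 0, "dz": -0.8, "rx": 0, "ry": 0, "rz": 0}, {"dx": 0, "dy": 0, "dz": -0.5, "rx": 0, "ry": 0, "rz": 0}, {"dx": 0, "dy": 0, "dz": -0.4, "rx": 0, "ry": 0, "rz": 0}])

```text
t: 40.9
tcp_pos: [0.5887, -0.2722, 0.0307]
tool_rot: [0.0, 1.0, 0.0, -0.0]
force: [-0.3, -0.2, 0.3]
finger_gap: 0.328
gripper_force: 44.4
```

>>> move_arm(targets=[{"dx": 0, "dy": 0, "dz": 0, "rx": 0, "ry": 0, "rz": 0}, {"dx": 0, "dy": 0, "dz": 0, "rx": 0, "ry": 0, "rz": 0}, {"dx": 0, "dy": 0, "dz": 0, "rx": 0, "ry": 0, "rz": 0}, {"dx": 0, "dy": 0, "dz": 0.5, "rx": 0, "ry": 0, "rz": 0}, {"dx": 0, "dy": 0, "dz": 1, "rx": 0, "ry": 0, "rz": 0}, {"dx": 0, "dy": 0, "dz": 1, "rx": 0, "ry": 0, "rz": 0}, {"dx": 0, "dy": 0, "dz": 1, "rx": 0, "ry": 0, "rz": 0}, {"dx": 0, "dy": 0, "dz": 0.6, "rx": 0, "ry": 0, "rz": 0}, {"dx": 0, "dy": 0, "dz": 0, "rx": 0, "ry": 0, "rz": 0}, {"dx": 0, "dy": 0, "dz": 0, "rx": 0, "ry": 0, "rz": 0}], claw=48)

```text
t: 42.15
tcp_pos: [0.5883, -0.2721, 0.1336]
tool_rot: [0.0, 1.0, 0.0, -0.001]
force: [-0.1, 0.8, 0.1]
finger_gap: 0.483
gripper_force: 0.0
```

```bash
python3 - <<'E'
from h import *
s=st(); print("to go",((np.array([.454,.1415,.13])-s["tcp_pos"])/.025).round(2))
cv2.imwrite("pics/w7.png",cv2.resize(cams.snapshot("wrist")[:,:,::-1],(800,600)))
E
```

```text
t 42.15 tcp [ 0.5883 -0.2721  0.1336] zax [-0.001  0.001 -1.   ] yaw_y 90.0 F [-0.1  0.8  0.1] gap 0.483 gf 0.0 q [-0.61  0.67  1.45 -0.    1.02 -2.18]
to go [-5.37 16.54 -0.15]
```

View pics/w7.png

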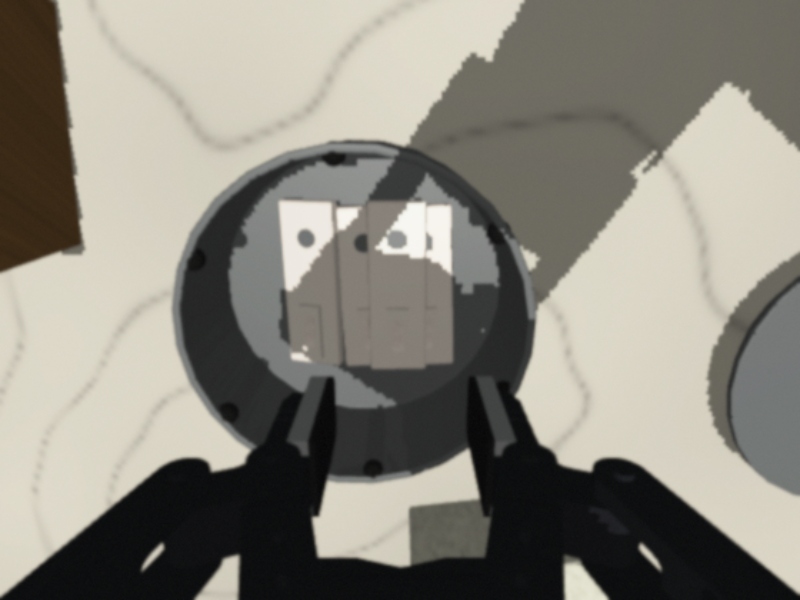

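Four cassettes lie neatly in the tub. The rim's outer edge is at (173,305), (355,140), (537,300) and (372,482). I'll fit the tub from this and then fetch the last one.

```bash
python3 - <<'E'
from h import *
from scipy.optimize import least_squares
m=cams.camera_model("wrist")
P=w(m,np.array([(173,305),(220,200),(290,153),(355,140),(537,300),(500,220),(372,482)])*.7,.07)[:,:2]
r=least_squares(lambda p:np.hypot(*(P-p[:2]).T)-.0795,[.587,-.29]);print("tub",r.x.round(4),r.fun.round(4))
r=least_squares(lambda p:np.hypot(*(P-p[:2]).T)-p[2],[.587,-.29,.08]);print("tub",r.x.round(4),r.fun.round(4))
E
```

```text
tub [ 0.591  -0.2909] [-0.0005 -0.0014 -0.0003  0.001  -0.0001 -0.0017 -0.0016]
tub [ 0.5903 -0.2909  0.0786] [ 0.0003 -0.001   0.      0.0013  0.0007 -0.0013 -0.    ]
```

>>> move_arm(targets=[{"dx": -0.33, "dy": 1, "dz": 0, "rx": 0, "ry": 0, "rz": 0.2}, {"dx": -0.33, "dy": 1, "dz": 0, "rx": 0, "ry": 0, "rz": 0}, {"dx": -0.33, "dy": 1, "dz": 0, "rx": 0, "ry": 0, "rz": 0}, {"dx": -0.33, "dy": 1, "dz": 0, "rx": 0, "ry": 0, "rz": 0}, {"dx": -0.33, "dy": 1, "dz": 0, "rx": 0, "ry": 0, "rz": 0}, {"dx": -0.33, "dy": 1, "dz": 0, "rx": 0, "ry": 0, "rz": 0}, {"dx": -0.33, "dy": 1, "dz": 0, "rx": 0, "ry": 0, "rz": 0}, {"dx": -0.33, "dy": 1, "dz": 0, "rx": 0, "ry": 0, "rz": 0}, {"dx": -0.33, "dy": 1, "dz": 0, "rx": 0, "ry": 0, "rz": 0}, {"dx": -0.33, "dy": 1, "dz": 0, "rx": 0, "ry": 0, "rz": 0}], claw=60)

```text
t: 43.45
tcp_pos: [0.5058, -0.0211, 0.1342]
tool_rot: [-0.052, 0.999, 0.0, -0.0]
force: [0.5, 0.3, 0.4]
finger_gap: 0.599
gripper_force: 0.0
```

>>> move_arm(targets=[{"dx": -0.33, "dy": 1, "dz": 0, "rx": 0, "ry": 0, "rz": 0}, {"dx": -0.33, "dy": 1, "dz": 0, "rx": 0, "ry": 0, "rz": 0}, {"dx": -0.33, "dy": 1, "dz": 0, "rx": 0, "ry": 0, "rz": 0}, {"dx": -0.33, "dy": 1, "dz": 0, "rx": 0, "ry": 0, "rz": 0}, {"dx": -0.33, "dy": 1, "dz": 0, "rx": 0, "ry": 0, "rz": 0}, {"dx": -0.33, "dy": 1, "dz": 0, "rx": 0, "ry": 0, "rz": 0}, {"dx": -0.07, "dy": 0.54, "dz": 0, "rx": 0, "ry": 0, "rz": 0}, {"dx": 0, "dy": 0, "dz": 0, "rx": 0, "ry": 0, "rz": 0}, {"dx": 0, "dy": 0, "dz": 0, "rx": 0, "ry": 0, "rz": 0}, {"dx": 0, "dy": 0, "dz": 0, "rx": 0, "ry": 0, "rz": 0}])

```text
t: 44.7
tcp_pos: [0.4555, 0.1403, 0.1343]
tool_rot: [-0.052, 0.999, -0.0, 0.0]
force: [-1.1, 0.1, -0.1]
finger_gap: 0.605
gripper_force: 0.0
```

```bash
python3 - <<'E'
from h import *
s=st(); near(.4545,.1415,6); print("to go",((np.array([.4545,.1415,.005])-s["tcp_pos"])/.025).round(2))
E
```

```text
t 44.7 tcp [0.4555 0.1403 0.1343] zax [ 0. -0. -1.] yaw_y 95.9 F [-1.1  0.1 -0.1] gap 0.605 gf 0.0 q [ 0.06  0.49  1.89 -0.    0.76 -1.61]
here 0.0104 best [array([0.0091, 0.01  , 0.    , 0.    ]), array([0.0104, 0.    , 0.    , 0.    ])]
to go [-0.04  0.05 -5.17]
```

>>> move_arm(targets=[{"dx": -0.04, "dy": 0.05, "dz": -1, "rx": 0, "ry": 0, "rz": 0}, {"dx": 0, "dy": 0, "dz": -1, "rx": 0, "ry": 0, "rz": 0}, {"dx": 0, "dy": 0, "dz": -1, "rx": 0, "ry": 0, "rz": 0}, {"dx": 0, "dy": 0, "dz": -1, "rx": 0, "ry": 0, "rz": 0}, {"dx": 0, "dy": 0, "dz": -0.7, "rx": 0, "ry": 0, "rz": 0}, {"dx": 0, "dy": 0, "dz": -0.5, "rx": 0, "ry": 0, "rz": 0}, {"dx": 0, "dy": 0, "dz": 0, "rx": 0, "ry": 0, "rz": 0}, {"dx": 0, "dy": 0, "dz": 0, "rx": 0, "ry": 0, "rz": 0}, {"dx": 0, "dy": 0, "dz": 0, "rx": 0, "ry": 0, "rz": 0}, {"dx": 0, "dy": 0, "dz": 0, "rx": 0, "ry": 0, "rz": 0}])

```text
t: 46.0
tcp_pos: [0.4545, 0.1423, 0.0049]
tool_rot: [-0.052, 0.999, 0.0, 0.001]
force: [-0.3, -0.5, -0.1]
finger_gap: 0.602
gripper_force: 0.0
```

>>> move_arm(targets=[{"dx": 0, "dy": 0, "dz": 0, "rx": 0, "ry": 0, "rz": 0}, {"dx": 0, "dy": 0, "dz": 0, "rx": 0, "ry": 0, "rz": 0}, {"dx": 0, "dy": 0, "dz": 0, "rx": 0, "ry": 0, "rz": 0}, {"dx": 0, "dy": 0, "dz": 0, "rx": 0, "ry": 0, "rz": 0}, {"dx": 0, "dy": 0, "dz": 0, "rx": 0, "ry": 0, "rz": 0}, {"dx": 0, "dy": 0, "dz": 0, "rx": 0, "ry": 0, "rz": 0}, {"dx": 0, "dy": 0, "dz": 0.4, "rx": 0, "ry": 0, "rz": 0}, {"dx": 0, "dy": 0, "dz": 1, "rx": 0, "ry": 0, "rz": 0}, {"dx": 0, "dy": 0, "dz": 1, "rx": 0, "ry": 0, "rz": 0}, {"dx": 0, "dy": 0, "dz": 1, "rx": 0, "ry": 0, "rz": 0}], claw=15, newtons=45)

```text
t: 47.25
tcp_pos: [0.4539, 0.1422, 0.0905]
tool_rot: [-0.052, 0.999, -0.0, -0.0]
force: [0.2, -0.4, 0.4]
finger_gap: 0.322
gripper_force: 44.4
```

>>> move_arm(targets=[{"dx": 0, "dy": 0, "dz": 1, "rx": 0, "ry": 0, "rz": 0}, {"dx": 0.3, "dy": -1, "dz": 0, "rx": 0, "ry": 0, "rz": -0.2}, {"dx": 0.3, "dy": -1, "dz": 0, "rx": 0, "ry": 0, "rz": 0}, {"dx": 0.3, "dy": -1, "dz": 0, "rx": 0, "ry": 0, "rz": 0}, {"dx": 0.3, "dy": -1, "dz": 0, "rx": 0, "ry": 0, "rz": 0}, {"dx": 0.3, "dy": -1, "dz": 0, "rx": 0, "ry": 0, "rz": 0}, {"dx": 0.3, "dy": -1, "dz": 0, "rx": 0, "ry": 0, "rz": 0}, {"dx": 0.3, "dy": -1, "dz": 0, "rx": 0, "ry": 0, "rz": 0}, {"dx": 0.3, "dy": -1, "dz": 0, "rx": 0, "ry": 0, "rz": 0}, {"dx": 0.3, "dy": -1, "dz": 0, "rx": 0, "ry": 0, "rz": 0}])

```text
t: 48.5
tcp_pos: [0.5215, -0.0835, 0.1147]
tool_rot: [0.0, 1.0, 0.0, -0.0]
force: [-0.7, -0.0, -0.4]
finger_gap: 0.327
gripper_force: 44.4
```

>>> move_arm(targets=[{"dx": 0.3, "dy": -1, "dz": 0, "rx": 0, "ry": 0, "rz": 0}, {"dx": 0.3, "dy": -1, "dz": 0, "rx": 0, "ry": 0, "rz": 0}, {"dx": 0.3, "dy": -1, "dz": 0, "rx": 0, "ry": 0, "rz": 0}, {"dx": 0.3, "dy": -1, "dz": 0, "rx": 0, "ry": 0, "rz": 0}, {"dx": 0.3, "dy": -1, "dz": 0, "rx": 0, "ry": 0, "rz": 0}, {"dx": 0.3, "dy": -1, "dz": 0, "rx": 0, "ry": 0, "rz": 0}, {"dx": 0.3, "dy": -1, "dz": 0, "rx": 0, "ry": 0, "rz": 0}, {"dx": 0.3, "dy": -1, "dz": 0, "rx": 0, "ry": 0, "rz": 0}, {"dx": 0.3, "dy": -1, "dz": 0, "rx": 0, "ry": 0, "rz": 0}, {"dx": 0, "dy": 0, "dz": 0, "rx": 0, "ry": 0, "rz": 0}])

```text
t: 49.75
tcp_pos: [0.5896, -0.3103, 0.1143]
tool_rot: [0.001, 1.0, -0.001, 0.001]
force: [-0.4, 0.5, -0.0]
finger_gap: 0.326
gripper_force: 44.4
```

>>> move_arm(targets=[{"dx": 0, "dy": 0, "dz": 0, "rx": 0, "ry": 0, "rz": 0}, {"dx": 0, "dy": 0, "dz": -0.8, "rx": 0, "ry": 0, "rz": 0}, {"dx": 0, "dy": 0, "dz": -0.8, "rx": 0, "ry": 0, "rz": 0}, {"dx": 0, "dy": 0, "dz": -0.8, "rx": 0, "ry": 0, "rz": 0}, {"dx": 0, "dy": 0, "dz": -0.5, "rx": 0, "ry": 0, "rz": 0}, {"dx": 0, "dy": 0, "dz": -0.3, "rx": 0, "ry": 0, "rz": 0}, {"dx": 0, "dy": 0, "dz": 0, "rx": 0, "ry": 0, "rz": 0}, {"dx": 0, "dy": 0, "dz": 0, "rx": 0, "ry": 0, "rz": 0}, {"dx": 0, "dy": 0, "dz": 0, "rx": 0, "ry": 0, "rz": 0}, {"dx": 0, "dy": 0, "dz": 0, "rx": 0, "ry": 0, "rz": 0}])

```text
t: 51.0
tcp_pos: [0.5894, -0.308, 0.0349]
tool_rot: [0.0, 1.0, -0.0, 0.0]
force: [-0.7, -0.6, 0.0]
finger_gap: 0.319
gripper_force: 44.4
```

>>> move_arm(targets=[{"dx": 0, "dy": 0, "dz": 0, "rx": 0, "ry": 0, "rz": 0}, {"dx": 0, "dy": 0, "dz": 0, "rx": 0, "ry": 0, "rz": 0}, {"dx": 0, "dy": 0, "dz": 0, "rx": 0, "ry": 0, "rz": 0}, {"dx": 0, "dy": 0, "dz": 0.5, "rx": 0, "ry": 0, "rz": 0}, {"dx": 0, "dy": 0, "dz": 1, "rx": 0, "ry": 0, "rz": 0}, {"dx": 0, "dy": 0, "dz": 1, "rx": 0, "ry": 0, "rz": 0}, {"dx": 0, "dy": 0, "dz": 1, "rx": 0, "ry": 0, "rz": 0}, {"dx": 0, "dy": 0, "dz": 0.6, "rx": 0, "ry": 0, "rz": 0}, {"dx": 0, "dy": 0, "dz": 0, "rx": 0, "ry": 0, "rz": 0}, {"dx": 0, "dy": 0, "dz": 0, "rx": 0, "ry": 0, "rz": 0}], claw=48)

```text
t: 52.25
tcp_pos: [0.5886, -0.3073, 0.136]
tool_rot: [0.0, 1.0, 0.001, -0.001]
force: [0.4, -0.2, 0.5]
finger_gap: 0.479
gripper_force: 0.0
```

```bash
python3 - <<'E'
from h import *
s=st(); m=cams.camera_model("wrist"); im=cams.snapshot("wrist"); i=im.astype(float); r=i[:,:,2]/(i[:,:,0]+1)
for y in (-.325,-.309,-.291,-.273,-.257):
    print(y,[(im[int(v),int(u)].tolist(),r[int(v),int(u)].round(2)) for u,v in proj(m,[(.56,y,.02),(.59,y,.02)])])
cv2.imwrite("pics/w8.png",im[:,:,::-1])
print("lid to go",((np.array([.638,-.0055,.13])-s["tcp_pos"])/.025).round(2))
E
```

```text
t 52.25 tcp [ 0.5886 -0.3073  0.136 ] zax [-0.001  0.001 -1.   ] yaw_y 90.0 F [ 0.4 -0.2  0.5] gap 0.479 gf 0.0 q [-0.65  0.69  1.41  0.    1.05 -2.22]
-0.325 [([107, 103, 97], np.float64(0.9)), ([128, 122, 114], np.float64(0.88))]
-0.309 [([238, 233, 226], np.float64(0.95)), ([128, 122, 115], np.float64(0.89))]
-0.291 [([236, 231, 224], np.float64(0.95)), ([129, 121, 115], np.float64(0.88))]
-0.273 [([143, 146, 144], np.float64(1.0)), ([142, 136, 127], np.float64(0.89))]
-0.257 [([238, 234, 227], np.float64(0.95)), ([128, 122, 114], np.float64(0.88))]
lid to go [ 1.98 12.07 -0.24]
```

>>> move_arm(targets=[{"dx": 0, "dy": 1, "dz": 0.3, "rx": 0, "ry": 0, "rz": -0.2}, {"dx": 0.2, "dy": 1, "dz": 0.3, "rx": 0, "ry": 0, "rz": -0.2}, {"dx": 0.2, "dy": 1, "dz": 0.3, "rx": 0, "ry": 0, "rz": -0.2}, {"dx": 0.2, "dy": 1, "dz": 0, "rx": 0, "ry": 0, "rz": -0.2}, {"dx": 0.2, "dy": 1, "dz": 0, "rx": 0, "ry": 0, "rz": -0.2}, {"dx": 0.2, "dy": 1, "dz": 0, "rx": 0, "ry": 0, "rz": -0.2}, {"dx": 0.2, "dy": 1, "dz": 0, "rx": 0, "ry": 0, "rz": -0.2}, {"dx": 0.2, "dy": 1, "dz": 0, "rx": 0, "ry": 0, "rz": -0.23}, {"dx": 0.2, "dy": 1, "dz": 0, "rx": 0, "ry": 0, "rz": 0}, {"dx": 0.2, "dy": 1, "dz": 0, "rx": 0, "ry": 0, "rz": 0}], claw=60)

```text
t: 53.55
tcp_pos: [0.6335, -0.0568, 0.1579]
tool_rot: [0.414, 0.91, -0.0, -0.001]
force: [0.7, 1.0, 0.5]
finger_gap: 0.6
gripper_force: 0.0
```

>>> move_arm(targets=[{"dx": 0.2, "dy": 1, "dz": 0, "rx": 0, "ry": 0, "rz": 0}, {"dx": 0, "dy": 1, "dz": 0, "rx": 0, "ry": 0, "rz": 0}, {"dx": 0, "dy": 0, "dz": 0, "rx": 0, "ry": 0, "rz": 0}, {"dx": 0, "dy": 0, "dz": 0, "rx": 0, "ry": 0, "rz": 0}, {"dx": 0, "dy": 0, "dz": 0, "rx": 0, "ry": 0, "rz": 0}, {"dx": 0, "dy": 0, "dz": 0, "rx": 0, "ry": 0, "rz": 0}, {"dx": 0, "dy": 0, "dz": 0, "rx": 0, "ry": 0, "rz": 0}, {"dx": 0, "dy": 0, "dz": 0, "rx": 0, "ry": 0, "rz": 0}, {"dx": 0, "dy": 0, "dz": 0, "rx": 0, "ry": 0, "rz": 0}, {"dx": 0, "dy": 0, "dz": 0, "rx": 0, "ry": 0, "rz": 0}])

```text
t: 54.8
tcp_pos: [0.6392, -0.0077, 0.1594]
tool_rot: [0.414, 0.91, 0.0, 0.0]
force: [-0.6, 0.3, -0.3]
finger_gap: 0.599
gripper_force: 0.0
```

```bash
python3 - <<'E'
from h import *
s=st(); im=cams.snapshot("wrist")[:,:,::-1]; a=cv2.imread("pics/w8.png")
o=np.zeros((600,800,3),np.uint8); o[:420,:560]=im; o[420:,:240]=cv2.resize(a,(240,180)); 
c=cv2.resize(a[80:350,100:400],(240,216)); o[:216,560:]=c; 
t=cams.snapshot("top")[:,:,::-1]; o[420:600,240:640]=cv2.resize(t[170:314,80:400],(400,180))
cv2.imwrite("pics/m1.png",o)
E
```

```text
t 54.8 tcp [ 0.6392 -0.0077  0.1594] zax [ 0. -0. -1.] yaw_y 41.1 F [-0.6  0.3 -0.3] gap 0.599 gf 0.0 q [-0.19  0.63  1.46  0.    1.05 -0.9 ]
```

View pics/m1.png

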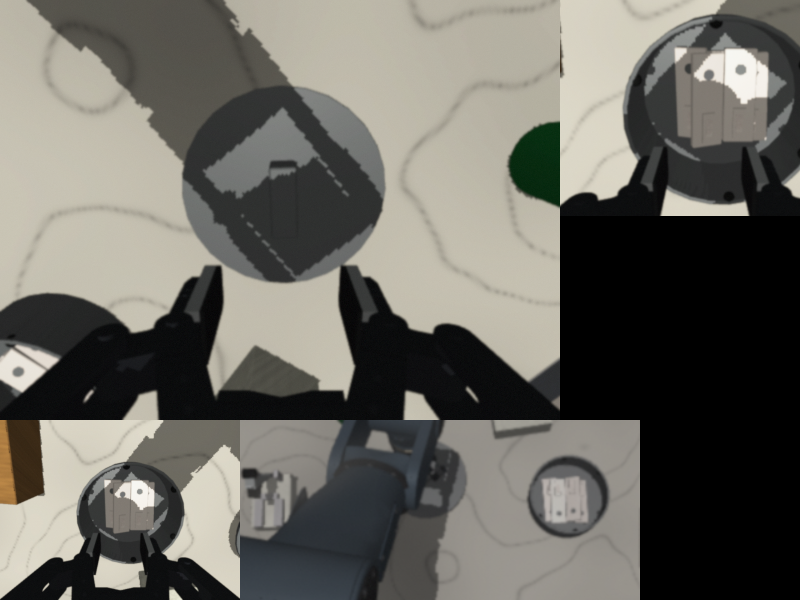

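All five cassettes lie flat in the tub. In the wrist view the lid's flange spans columns 182–385 and rows 86–283, and the grip bar's top face spans columns 270–297 and rows 167–238.

```bash
python3 - <<'E'
from h import *
from scipy.optimize import least_squares
m=cams.camera_model("wrist")
P=w(m,[(182,185),(385,185),(283,86),(283,283)],.023)[:,:2]
r=least_squares(lambda p:np.hypot(*(P-p[:2]).T)-p[2],[.638,-.006,.083]);print("lid",r.x.round(4),r.fun.round(4))
B=w(m,[(270,167),(297,167),(297,238),(271,238)],.053)[:,:2];print(B.round(4),B.mean(0).round(4))
d=B[2]+B[3]-B[0]-B[1];print("bar dir",np.degrees(np.arctan2(d[1],d[0])), np.linalg.norm(d)/2)
s=st();print(((np.r_[r.x[:2],.028]-s["tcp_pos"])/.025).round(2),((np.r_[B.mean(0),.028]-s["tcp_pos"])/.025).round(2))
E
```

```text
lid [ 0.6393 -0.004   0.0824] [-0.0001 -0.0001  0.0001  0.0001]
[[ 0.6136  0.0104]
 [ 0.628   0.023 ]
 [ 0.6644 -0.0176]
 [ 0.6495 -0.0305]] [ 0.6389 -0.0037]
bar dir -48.40449541095171 0.054461554456492256
t 54.9 tcp [ 0.6391 -0.0077  0.1593] zax [-0.  0. -1.] yaw_y 41.1 F [-0.  -0.5  0.7] gap 0.596 gf 0.0 q [-0.19  0.63  1.46  0.    1.05 -0.9 ]
[ 0.01  0.15 -5.25] [-0.01  0.16 -5.25]
```

>>> move_arm(targets=[{"dx": 0, "dy": 0.15, "dz": -1, "rx": 0, "ry": 0, "rz": 0}, {"dx": 0, "dy": 0, "dz": -1, "rx": 0, "ry": 0, "rz": 0}, {"dx": 0, "dy": 0, "dz": -1, "rx": 0, "ry": 0, "rz": 0}, {"dx": 0, "dy": 0, "dz": -1, "rx": 0, "ry": 0, "rz": 0}, {"dx": 0, "dy": 0, "dz": -0.7, "rx": 0, "ry": 0, "rz": 0}, {"dx": 0, "dy": 0, "dz": -0.5, "rx": 0, "ry": 0, "rz": 0}, {"dx": 0, "dy": 0, "dz": 0, "rx": 0, "ry": 0, "rz": 0}, {"dx": 0, "dy": 0, "dz": 0, "rx": 0, "ry": 0, "rz": 0}, {"dx": 0, "dy": 0, "dz": 0, "rx": 0, "ry": 0, "rz": 0}, {"dx": 0, "dy": 0, "dz": 0, "rx": 0, "ry": 0, "rz": 0}])

```text
t: 56.15
tcp_pos: [0.6396, -0.0041, 0.03]
tool_rot: [0.414, 0.91, 0.0, 0.001]
force: [0.1, -0.5, 0.2]
finger_gap: 0.603
gripper_force: 0.0
```

>>> move_arm(targets=[{"dx": 0, "dy": 0, "dz": 0, "rx": 0, "ry": 0, "rz": 0}, {"dx": 0, "dy": 0, "dz": 0, "rx": 0, "ry": 0, "rz": 0}, {"dx": 0, "dy": 0, "dz": 0, "rx": 0, "ry": 0, "rz": 0}, {"dx": 0, "dy": 0, "dz": 0, "rx": 0, "ry": 0, "rz": 0}, {"dx": 0, "dy": 0, "dz": 0, "rx": 0, "ry": 0, "rz": 0}, {"dx": 0, "dy": 0, "dz": 0, "rx": 0, "ry": 0, "rz": 0}, {"dx": 0, "dy": 0, "dz": 0, "rx": 0, "ry": 0, "rz": 0}, {"dx": 0, "dy": 0, "dz": 0, "rx": 0, "ry": 0, "rz": 0}, {"dx": 0, "dy": 0, "dz": 0, "rx": 0, "ry": 0, "rz": 0}, {"dx": 0, "dy": 0, "dz": 0, "rx": 0, "ry": 0, "rz": 0}], claw=8, newtons=90)

```text
t: 57.4
tcp_pos: [0.6395, -0.0041, 0.0298]
tool_rot: [0.414, 0.91, 0.0, 0.0]
force: [-0.5, -1.2, 5.4]
finger_gap: 0.216
gripper_force: 89.9
```

```bash
python3 - <<'E'
from h import *
s=st();print(((np.array([.590,-.291,.13])-s["tcp_pos"])/.025).round(2))
E
```

```text
t 57.4 tcp [ 0.6395 -0.0041  0.0298] zax [ 0.001 -0.    -1.   ] yaw_y 41.1 F [-0.5 -1.2  5.4] gap 0.216 gf 89.9 q [-0.18  0.81  1.53 -0.    0.81 -0.9 ]
[ -1.98 -11.48   4.01]
```

>>> move_arm(targets=[{"dx": 0, "dy": 0, "dz": 0.5, "rx": 0, "ry": 0, "rz": 0}, {"dx": 0, "dy": 0, "dz": 1, "rx": 0, "ry": 0, "rz": 0}, {"dx": 0, "dy": 0, "dz": 1, "rx": 0, "ry": 0, "rz": 0}, {"dx": 0, "dy": 0, "dz": 1, "rx": 0, "ry": 0, "rz": 0}, {"dx": 0, "dy": -0.3, "dz": 0.6, "rx": 0, "ry": 0, "rz": 0}, {"dx": 0, "dy": -0.6, "dz": 0, "rx": 0, "ry": 0, "rz": 0}, {"dx": -0.2, "dy": -0.8, "dz": 0, "rx": 0, "ry": 0, "rz": 0}, {"dx": -0.2, "dy": -0.8, "dz": 0, "rx": 0, "ry": 0, "rz": 0}, {"dx": -0.2, "dy": -0.8, "dz": 0, "rx": 0, "ry": 0, "rz": 0}, {"dx": -0.2, "dy": -0.8, "dz": 0, "rx": 0, "ry": 0, "rz": 0}])

```text
t: 58.65
tcp_pos: [0.6184, -0.1082, 0.1314]
tool_rot: [0.414, 0.91, -0.0, -0.0]
force: [0.9, -0.6, -0.9]
finger_gap: 0.214
gripper_force: 89.1
```

>>> move_arm(targets=[{"dx": -0.2, "dy": -0.8, "dz": 0, "rx": 0, "ry": 0, "rz": 0}, {"dx": -0.2, "dy": -0.8, "dz": 0, "rx": 0, "ry": 0, "rz": 0}, {"dx": -0.2, "dy": -0.8, "dz": 0, "rx": 0, "ry": 0, "rz": 0}, {"dx": -0.2, "dy": -0.8, "dz": 0, "rx": 0, "ry": 0, "rz": 0}, {"dx": -0.2, "dy": -0.8, "dz": 0, "rx": 0, "ry": 0, "rz": 0}, {"dx": -0.2, "dy": -0.8, "dz": 0, "rx": 0, "ry": 0, "rz": 0}, {"dx": 0, "dy": -0.8, "dz": 0, "rx": 0, "ry": 0, "rz": 0}, {"dx": 0, "dy": -0.8, "dz": 0, "rx": 0, "ry": 0, "rz": 0}, {"dx": 0, "dy": -0.5, "dz": 0, "rx": 0, "ry": 0, "rz": 0}, {"dx": 0, "dy": 0, "dz": 0, "rx": 0, "ry": 0, "rz": 0}])

```text
t: 59.9
tcp_pos: [0.5893, -0.2801, 0.1317]
tool_rot: [0.415, 0.91, 0.0, 0.0]
force: [0.2, 0.1, -1.1]
finger_gap: 0.219
gripper_force: 89.1
```

```bash
python3 - <<'E'
from h import *
s=st();print(((np.array([.589,-.290,.13])-s["tcp_pos"])/.025).round(2))
# lid pose check in wrist image relative to grip view
im=cams.snapshot("wrist"); cv2.imwrite("pics/w9.png",im[:,:,::-1])
t=cams.snapshot("top"); cv2.imwrite("pics/t9.png",t[:,:,::-1])
sc=cams.snapshot("scene"); cv2.imwrite("pics/s9.png",sc[:,:,::-1])
E
```

```text
t 59.9 tcp [ 0.5893 -0.2801  0.1317] zax [ 0. -0. -1.] yaw_y 41.0 F [ 0.2  0.1 -1.1] gap 0.219 gf 89.1 q [-0.61  0.68  1.44  0.    1.02 -1.33]
[-0.01 -0.39 -0.07]
```

>>> move_arm(targets=[{"dx": 0, "dy": -0.39, "dz": 0, "rx": 0, "ry": 0, "rz": 0}, {"dx": 0, "dy": 0, "dz": 0, "rx": 0, "ry": 0, "rz": 0}, {"dx": 0, "dy": 0, "dz": -0.3, "rx": 0, "ry": 0, "rz": 0}, {"dx": 0, "dy": 0, "dz": -0.3, "rx": 0, "ry": 0, "rz": 0}, {"dx": 0, "dy": 0, "dz": -0.3, "rx": 0, "ry": 0, "rz": 0}, {"dx": 0, "dy": 0, "dz": -0.3, "rx": 0, "ry": 0, "rz": 0}, {"dx": 0, "dy": 0, "dz": -0.2, "rx": 0, "ry": 0, "rz": 0}, {"dx": 0, "dy": 0, "dz": -0.1, "rx": 0, "ry": 0, "rz": 0}, {"dx": 0, "dy": 0, "dz": 0, "rx": 0, "ry": 0, "rz": 0}, {"dx": 0, "dy": 0, "dz": 0, "rx": 0, "ry": 0, "rz": 0}])

```text
t: 61.3
tcp_pos: [0.5893, -0.2892, 0.0945]
tool_rot: [0.414, 0.91, -0.0, 0.0]
force: [-1.1, -1.8, -1.8]
finger_gap: 0.215
gripper_force: 89.0
```

```bash
python3 - <<'E'
from h import *
s=st();print(s["ft_torque"].round(2))
im=cams.snapshot("scene"); o=cv2.resize(im[200:280,160:250,::-1],(790,702)[:2] and (675,600),interpolation=cv2.INTER_CUBIC); cv2.imwrite("pics/s10.png",o)
E
```

```text
t 61.3 tcp [ 0.5893 -0.2892  0.0945] zax [ 0.001 -0.001 -1.   ] yaw_y 41.1 F [-1.1 -1.8 -1.8] gap 0.215 gf 89.0 q [-0.63  0.73  1.46 -0.    0.95 -1.34]
[-0.44 -0.02 -0.04]
```

>>> move_arm(targets=[{"dx": 0, "dy": 0, "dz": -0.08, "rx": 0, "ry": 0, "rz": 0}, {"dx": 0, "dy": 0, "dz": -0.08, "rx": 0, "ry": 0, "rz": 0}, {"dx": 0, "dy": 0, "dz": -0.08, "rx": 0, "ry": 0, "rz": 0}, {"dx": 0, "dy": 0, "dz": 0, "rx": 0, "ry": 0, "rz": 0}, {"dx": 0, "dy": 0, "dz": 0, "rx": 0, "ry": 0, "rz": 0}, {"dx": 0, "dy": 0, "dz": 0, "rx": 0, "ry": 0, "rz": 0}, {"dx": 0, "dy": 0, "dz": 0, "rx": 0, "ry": 0, "rz": 0}, {"dx": 0, "dy": 0, "dz": 0, "rx": 0, "ry": 0, "rz": 0}, {"dx": 0, "dy": 0, "dz": 0, "rx": 0, "ry": 0, "rz": 0}, {"dx": 0, "dy": 0, "dz": 0, "rx": 0, "ry": 0, "rz": 0}])

```text
t: 62.6
tcp_pos: [0.5896, -0.2893, 0.0885]
tool_rot: [0.414, 0.91, -0.0, 0.001]
force: [1.8, -4.0, 1.0]
finger_gap: 0.213
gripper_force: 89.5
```

```bash
python3 - <<'E'
from h import *
s=st();print(s["ft_torque"].round(2))
E
```

```text
t 62.6 tcp [ 0.5896 -0.2893  0.0885] zax [ 0.001 -0.001 -1.   ] yaw_y 41.1 F [ 1.8 -4.   1. ] gap 0.213 gf 89.5 q [-0.63  0.74  1.46 -0.    0.94 -1.34]
[-0.73 -0.17  0.03]
```

>>> move_arm(targets=[{"dx": 0.02, "dy": -0.06, "dz": 0, "rx": 0, "ry": 0, "rz": 0}, {"dx": 0, "dy": 0, "dz": 0, "rx": 0, "ry": 0, "rz": 0}, {"dx": 0, "dy": 0, "dz": 0, "rx": 0, "ry": 0, "rz": 0}, {"dx": 0, "dy": 0, "dz": -0.04, "rx": 0, "ry": 0, "rz": 0}, {"dx": 0, "dy": 0, "dz": -0.04, "rx": 0, "ry": 0, "rz": 0}, {"dx": 0, "dy": 0, "dz": 0, "rx": 0, "ry": 0, "rz": 0}, {"dx": 0, "dy": 0, "dz": 0, "rx": 0, "ry": 0, "rz": 0}, {"dx": 0, "dy": 0, "dz": 0, "rx": 0, "ry": 0, "rz": 0}, {"dx": 0, "dy": 0, "dz": 0, "rx": 0, "ry": 0, "rz": 0}, {"dx": 0, "dy": 0, "dz": 0, "rx": 0, "ry": 0, "rz": 0}])

```text
t: 63.85
tcp_pos: [0.5897, -0.2904, 0.0863]
tool_rot: [0.414, 0.91, -0.0, 0.0]
force: [0.6, -2.7, 3.0]
finger_gap: 0.212
gripper_force: 89.7
```

```bash
python3 - <<'E'
from h import *
s=st();print(s["ft_torque"].round(2))
E
```

```text
t 63.85 tcp [ 0.5897 -0.2904  0.0863] zax [ 0. -0. -1.] yaw_y 41.1 F [ 0.6 -2.7  3. ] gap 0.212 gf 89.7 q [-0.63  0.75  1.46 -0.    0.94 -1.34]
[-0.42 -0.13 -0.05]
```

>>> move_arm(targets=[{"dx": 0, "dy": -0.04, "dz": -0.04, "rx": 0, "ry": 0, "rz": 0}, {"dx": 0, "dy": 0, "dz": -0.04, "rx": 0, "ry": 0, "rz": 0}, {"dx": 0, "dy": 0, "dz": -0.04, "rx": 0, "ry": 0, "rz": 0}, {"dx": 0, "dy": 0, "dz": -0.04, "rx": 0, "ry": 0, "rz": 0}, {"dx": 0, "dy": 0, "dz": -0.04, "rx": 0, "ry": 0, "rz": 0}, {"dx": 0, "dy": 0, "dz": 0, "rx": 0, "ry": 0, "rz": 0}, {"dx": 0, "dy": 0, "dz": 0, "rx": 0, "ry": 0, "rz": 0}, {"dx": 0, "dy": 0, "dz": 0, "rx": 0, "ry": 0, "rz": 0}, {"dx": 0, "dy": 0, "dz": 0, "rx": 0, "ry": 0, "rz": 0}, {"dx": 0, "dy": 0, "dz": 0, "rx": 0, "ry": 0, "rz": 0}])

```text
t: 65.1
tcp_pos: [0.59, -0.2911, 0.082]
tool_rot: [0.414, 0.91, 0.0, 0.0]
force: [0.8, -2.0, 6.1]
finger_gap: 0.216
gripper_force: 90.2
```

```bash
python3 - <<'E'
from h import *
s=st();print(s["ft_torque"].round(2))
E
```

```text
t 65.1 tcp [ 0.59   -0.2911  0.082 ] zax [ 0.001 -0.    -1.   ] yaw_y 41.1 F [ 0.8 -2.   6.1] gap 0.216 gf 90.2 q [-0.63  0.75  1.46  0.    0.93 -1.35]
[-0.3  -0.12 -0.  ]
```

>>> move_arm(targets=[{"dx": 0, "dy": -0.02, "dz": -0.04, "rx": 0, "ry": 0, "rz": 0}, {"dx": 0, "dy": 0, "dz": -0.04, "rx": 0, "ry": 0, "rz": 0}, {"dx": 0, "dy": 0, "dz": -0.04, "rx": 0, "ry": 0, "rz": 0}, {"dx": 0, "dy": 0, "dz": 0, "rx": 0, "ry": 0, "rz": 0}, {"dx": 0, "dy": 0, "dz": 0, "rx": 0, "ry": 0, "rz": 0}, {"dx": 0, "dy": 0, "dz": 0, "rx": 0, "ry": 0, "rz": 0}, {"dx": 0, "dy": 0, "dz": 0, "rx": 0, "ry": 0, "rz": 0}, {"dx": 0, "dy": 0, "dz": 0, "rx": 0, "ry": 0, "rz": 0}, {"dx": 0, "dy": 0, "dz": 0, "rx": 0, "ry": 0, "rz": 0}, {"dx": 0, "dy": 0, "dz": 0, "rx": 0, "ry": 0, "rz": 0}])

```text
t: 66.35
tcp_pos: [0.5901, -0.2911, 0.0818]
tool_rot: [0.414, 0.91, 0.0, 0.001]
force: [-2.0, 1.7, 19.3]
finger_gap: 0.212
gripper_force: 92.2
```

```bash
python3 - <<'E'
from h import *
s=st();print(s["ft_torque"].round(2))
E
```

```text
t 66.35 tcp [ 0.5901 -0.2911  0.0818] zax [ 0.001  0.    -1.   ] yaw_y 41.1 F [-2.   1.7 19.3] gap 0.212 gf 92.2 q [-0.63  0.75  1.46  0.    0.93 -1.35]
[ 0.2   0.49 -0.01]
```

>>> move_arm(targets=[{"dx": 0, "dy": 0, "dz": 0.08, "rx": 0, "ry": 0, "rz": 0}, {"dx": 0, "dy": 0, "dz": 0, "rx": 0, "ry": 0, "rz": 0}, {"dx": 0, "dy": 0, "dz": 0, "rx": 0, "ry": 0, "rz": 0}, {"dx": 0, "dy": 0, "dz": 0, "rx": 0, "ry": 0, "rz": 0}, {"dx": 0, "dy": 0, "dz": 0, "rx": 0, "ry": 0, "rz": 0}, {"dx": 0, "dy": 0, "dz": 0.5, "rx": 0, "ry": 0, "rz": 0}, {"dx": 0, "dy": 0, "dz": 1, "rx": 0, "ry": 0, "rz": 0}, {"dx": 0, "dy": 0, "dz": 1, "rx": 0, "ry": 0, "rz": 0}, {"dx": 0, "dy": 0, "dz": 0, "rx": 0, "ry": 0, "rz": 0}, {"dx": 0, "dy": 0, "dz": 0, "rx": 0, "ry": 0, "rz": 0}], claw=45)

```text
t: 67.6
tcp_pos: [0.5893, -0.2915, 0.1426]
tool_rot: [0.414, 0.91, 0.0, -0.0]
force: [0.3, -0.7, -0.6]
finger_gap: 0.455
gripper_force: 0.0
```

```bash
python3 - <<'E'
from h import *
from scipy.optimize import least_squares
s=st(); m=cams.camera_model("wrist"); im=cams.snapshot("wrist"); cv2.imwrite("pics/w11.png",im[:,:,::-1])
E
```

```text
t 67.6 tcp [ 0.5893 -0.2915  0.1426] zax [-0.001  0.    -1.   ] yaw_y 41.1 F [ 0.3 -0.7 -0.6] gap 0.455 gf 0.0 q [-0.63  0.67  1.42  0.    1.05 -1.35]
```

>>> move_arm(targets=[{"dx": 0, "dy": 0, "dz": 0, "rx": 0, "ry": 0, "rz": 0}, {"dx": 0, "dy": 0, "dz": 0, "rx": 0, "ry": 0, "rz": 0}, {"dx": 0, "dy": 0, "dz": 0, "rx": 0, "ry": 0, "rz": 0}, {"dx": 0, "dy": 0, "dz": -0.6, "rx": 0, "ry": 0, "rz": 0}, {"dx": 0, "dy": 0, "dz": -0.5, "rx": 0, "ry": 0, "rz": 0}, {"dx": 0, "dy": 0, "dz": -0.2, "rx": 0, "ry": 0, "rz": 0}, {"dx": 0, "dy": 0, "dz": -0.15, "rx": 0, "ry": 0, "rz": 0}, {"dx": 0, "dy": 0, "dz": -0.15, "rx": 0, "ry": 0, "rz": 0}, {"dx": 0, "dy": 0, "dz": 0, "rx": 0, "ry": 0, "rz": 0}, {"dx": 0, "dy": 0, "dz": 0, "rx": 0, "ry": 0, "rz": 0}], claw=0, newtons=40)

```text
t: 68.9
tcp_pos: [0.5897, -0.2917, 0.1051]
tool_rot: [0.414, 0.91, -0.0, 0.0]
force: [-3.5, 2.3, 9.6]
finger_gap: 0.001
gripper_force: 4.8
```

>>> move_arm(targets=[{"dx": 0, "dy": 0, "dz": -0.04, "rx": 0, "ry": 0, "rz": 0}, {"dx": 0, "dy": 0, "dz": 0, "rx": 0, "ry": 0, "rz": 0}, {"dx": 0, "dy": 0, "dz": 0, "rx": 0, "ry": 0, "rz": 0}, {"dx": 0, "dy": 0, "dz": 0, "rx": 0, "ry": 0, "rz": 0}, {"dx": 0, "dy": 0, "dz": 0, "rx": 0, "ry": 0, "rz": 0}, {"dx": 0, "dy": 0, "dz": 0, "rx": 0, "ry": 0, "rz": 0}, {"dx": 0, "dy": 0, "dz": 0, "rx": 0, "ry": 0, "rz": 0}, {"dx": 0, "dy": 0, "dz": 0, "rx": 0, "ry": 0, "rz": 0}, {"dx": 0, "dy": 0, "dz": 0, "rx": 0, "ry": 0, "rz": 0}, {"dx": 0, "dy": 0, "dz": 0, "rx": 0, "ry": 0, "rz": 0}])

```text
t: 70.15
tcp_pos: [0.5896, -0.2917, 0.1051]
tool_rot: [0.414, 0.91, -0.0, 0.0]
force: [-3.7, 2.2, 13.4]
finger_gap: 0.003
gripper_force: 7.0
```

The lid is pressed home: contact on the grip bar came at z = 0.105, as expected. Now I'll go and swing the clamp bar down.

>>> move_arm(targets=[{"dx": 0, "dy": 0, "dz": 0.5, "rx": 0, "ry": 0, "rz": 0}, {"dx": 0, "dy": 0, "dz": 1, "rx": 0, "ry": 0, "rz": 0}, {"dx": 0, "dy": 0, "dz": 1, "rx": 0, "ry": 0, "rz": 0}, {"dx": 0, "dy": 0, "dz": 1, "rx": 0, "ry": 0, "rz": 0}, {"dx": 0, "dy": 0.5, "dz": 1, "rx": 0, "ry": 0, "rz": 0}, {"dx": 0, "dy": 0.7, "dz": 0.6, "rx": 0, "ry": 0, "rz": 0}, {"dx": 0, "dy": 1, "dz": 0, "rx": 0, "ry": 0, "rz": 0.2}, {"dx": 0, "dy": 1, "dz": 0, "rx": 0, "ry": 0, "rz": 0.2}, {"dx": 0, "dy": 1, "dz": 0, "rx": 0, "ry": 0, "rz": 0.2}, {"dx": 0, "dy": 1, "dz": 0, "rx": 0, "ry": 0, "rz": 0.2}], claw=55)

```text
t: 71.4
tcp_pos: [0.5893, -0.1601, 0.2291]
tool_rot: [0.214, 0.977, 0.0, -0.0]
force: [-0.2, -0.3, 0.1]
finger_gap: 0.553
gripper_force: 0.0
```

>>> move_arm(targets=[{"dx": 0.1, "dy": 1, "dz": 0, "rx": 0, "ry": 0, "rz": 0.2}, {"dx": 0.1, "dy": 1, "dz": 0, "rx": 0, "ry": 0, "rz": 0.2}, {"dx": 0.1, "dy": 1, "dz": 0, "rx": 0, "ry": 0, "rz": 0.2}, {"dx": 0.1, "dy": 1, "dz": 0, "rx": 0, "ry": 0, "rz": 0.23}, {"dx": 0.1, "dy": 1, "dz": 0, "rx": 0, "ry": 0, "rz": 0}, {"dx": 0.1, "dy": 1, "dz": 0, "rx": 0, "ry": 0, "rz": 0}, {"dx": 0.1, "dy": 1, "dz": 0, "rx": 0, "ry": 0, "rz": 0}, {"dx": 0.1, "dy": 1, "dz": 0, "rx": 0, "ry": 0, "rz": 0}, {"dx": 0.1, "dy": 1, "dz": 0, "rx": 0, "ry": 0, "rz": 0}, {"dx": 0.1, "dy": 1, "dz": 0, "rx": 0, "ry": 0, "rz": 0}])

```text
t: 72.65
tcp_pos: [0.6141, 0.0898, 0.2291]
tool_rot: [-0.0, 1.0, 0.0, -0.0]
force: [0.2, -0.8, -0.2]
finger_gap: 0.549
gripper_force: 0.0
```

```bash
python3 - <<'E'
from h import *
s=st();print(((np.array([.6294,.309,.24])-s["tcp_pos"])/.025).round(2))
E
```

```text
t 72.65 tcp [0.6141 0.0898 0.2291] zax [-0.001  0.    -1.   ] yaw_y 90.0 F [ 0.2 -0.8 -0.2] gap 0.549 gf 0.0 q [-0.03  0.52  1.45  0.    1.17 -1.61]
[0.61 8.77 0.44]
```

>>> move_arm(targets=[{"dx": 0.1, "dy": 1, "dz": 0, "rx": 0, "ry": 0, "rz": 0}, {"dx": 0.1, "dy": 1, "dz": 0, "rx": 0, "ry": 0, "rz": 0}, {"dx": 0.1, "dy": 1, "dz": 0, "rx": 0, "ry": 0, "rz": 0}, {"dx": 0.1, "dy": 1, "dz": 0, "rx": 0, "ry": 0, "rz": 0}, {"dx": 0.1, "dy": 1, "dz": 0, "rx": 0, "ry": 0, "rz": 0}, {"dx": 0.11, "dy": 1, "dz": 0, "rx": 0, "ry": 0, "rz": 0}, {"dx": 0, "dy": 1, "dz": 0, "rx": 0, "ry": 0, "rz": 0}, {"dx": 0, "dy": 1, "dz": 0, "rx": 0, "ry": 0, "rz": 0}, {"dx": 0, "dy": 0.77, "dz": 0, "rx": 0, "ry": 0, "rz": 0}, {"dx": 0, "dy": 0, "dz": 0, "rx": 0, "ry": 0, "rz": 0}])

```text
t: 73.9
tcp_pos: [0.6296, 0.3092, 0.2292]
tool_rot: [-0.001, 1.0, -0.0, 0.0]
force: [-0.5, 1.0, -1.4]
finger_gap: 0.548
gripper_force: 0.0
```

>>> move_arm(targets=[{"dx": 0, "dy": 0, "dz": -0.7, "rx": 0, "ry": 0, "rz": 0}, {"dx": 0, "dy": 0, "dz": -0.8, "rx": 0, "ry": 0, "rz": 0}, {"dx": 0, "dy": 0, "dz": -0.8, "rx": 0, "ry": 0, "rz": 0}, {"dx": 0, "dy": 0, "dz": -0.5, "rx": 0, "ry": 0, "rz": 0}, {"dx": 0, "dy": 0, "dz": 0, "rx": 0, "ry": 0, "rz": 0}, {"dx": 0, "dy": 0, "dz": 0, "rx": 0, "ry": 0, "rz": 0}, {"dx": 0, "dy": 0, "dz": 0, "rx": 0, "ry": 0, "rz": 0}, {"dx": 0, "dy": 0, "dz": 0, "rx": 0, "ry": 0, "rz": 0}, {"dx": 0, "dy": 0, "dz": 0, "rx": 0, "ry": 0, "rz": 0}, {"dx": 0, "dy": 0, "dz": 0, "rx": 0, "ry": 0, "rz": 0}])

```text
t: 75.15
tcp_pos: [0.6299, 0.3076, 0.1595]
tool_rot: [0.0, 1.0, 0.0, 0.0]
force: [0.7, -0.2, 1.0]
finger_gap: 0.555
gripper_force: 0.0
```

>>> move_arm(targets=[{"dx": 0, "dy": 0, "dz": 0, "rx": 0, "ry": 0, "rz": 0}, {"dx": 0, "dy": 0, "dz": 0, "rx": 0, "ry": 0, "rz": 0}, {"dx": 0, "dy": 0, "dz": 0, "rx": 0, "ry": 0, "rz": 0}, {"dx": 0, "dy": 0, "dz": 0, "rx": 0, "ry": 0, "rz": 0}, {"dx": 0, "dy": 0, "dz": 0, "rx": 0, "ry": 0, "rz": 0}, {"dx": 0, "dy": 0, "dz": 0, "rx": 0, "ry": 0, "rz": 0}, {"dx": 0, "dy": 0, "dz": 0, "rx": 0, "ry": 0, "rz": 0}, {"dx": 0, "dy": 0, "dz": 0, "rx": 0, "ry": 0, "rz": 0}, {"dx": 0, "dy": 0, "dz": 0, "rx": 0, "ry": 0, "rz": 0}, {"dx": 0, "dy": 0, "dz": 0, "rx": 0, "ry": 0, "rz": 0}], claw=10, newtons=40)

```text
t: 76.4
tcp_pos: [0.6299, 0.3092, 0.1597]
tool_rot: [0.0, 1.0, 0.001, 0.0]
force: [-0.2, 4.7, 1.2]
finger_gap: 0.268
gripper_force: 40.7
```

Gripped. I'll reverse the arc and go slightly past the bottom.

>>> move_arm(targets=[{"dx": -0.23, "dy": 0, "dz": -0.03, "rx": 0, "ry": 0, "rz": 0}, {"dx": -0.23, "dy": 0, "dz": -0.045, "rx": 0, "ry": 0, "rz": 0}, {"dx": -0.22, "dy": 0, "dz": -0.06, "rx": 0, "ry": 0, "rz": 0}, {"dx": -0.22, "dy": 0, "dz": -0.07, "rx": 0, "ry": 0, "rz": 0}, {"dx": -0.215, "dy": 0, "dz": -0.08, "rx": 0, "ry": 0, "rz": 0}, {"dx": -0.21, "dy": 0, "dz": -0.095, "rx": 0, "ry": 0, "rz": 0}, {"dx": -0.2, "dy": 0, "dz": -0.11, "rx": 0, "ry": 0, "rz": 0}, {"dx": -0.2, "dy": 0, "dz": -0.12, "rx": 0, "ry": 0, "rz": 0}, {"dx": -0.19, "dy": 0, "dz": -0.13, "rx": 0, "ry": 0, "rz": 0}, {"dx": -0.18, "dy": 0, "dz": -0.14, "rx": 0, "ry": 0, "rz": 0}])

```text
t: 77.65
tcp_pos: [0.5773, 0.3082, 0.1379]
tool_rot: [-0.0, 1.0, 0.001, 0.0]
force: [1.4, 5.0, 4.8]
finger_gap: 0.27
gripper_force: 44.2
```

>>> move_arm(targets=[{"dx": -0.185, "dy": 0, "dz": -0.16, "rx": 0, "ry": 0, "rz": 0}, {"dx": -0.175, "dy": 0, "dz": -0.175, "rx": 0, "ry": 0, "rz": 0}, {"dx": -0.165, "dy": 0, "dz": -0.185, "rx": 0, "ry": 0, "rz": 0}, {"dx": -0.15, "dy": 0, "dz": -0.19, "rx": 0, "ry": 0, "rz": 0}, {"dx": -0.14, "dy": 0, "dz": -0.2, "rx": 0, "ry": 0, "rz": 0}, {"dx": -0.13, "dy": 0, "dz": -0.21, "rx": 0, "ry": 0, "rz": 0}, {"dx": -0.11, "dy": 0, "dz": -0.22, "rx": 0, "ry": 0, "rz": 0}, {"dx": -0.1, "dy": 0, "dz": -0.23, "rx": 0, "ry": 0, "rz": 0}, {"dx": -0.09, "dy": 0, "dz": -0.23, "rx": 0, "ry": 0, "rz": 0}, {"dx": -0.07, "dy": 0, "dz": -0.24, "rx": 0, "ry": 0, "rz": 0}])

```text
t: 78.9
tcp_pos: [0.5427, 0.3076, 0.0877]
tool_rot: [-0.0, 1.0, -0.0, -0.002]
force: [-8.2, 0.5, 39.2]
finger_gap: 0.27
gripper_force: 50.3
```

>>> move_arm(targets=[{"dx": 0, "dy": 0, "dz": -0.05, "rx": 0, "ry": 0, "rz": 0}, {"dx": 0, "dy": 0, "dz": -0.05, "rx": 0, "ry": 0, "rz": 0}, {"dx": 0, "dy": 0, "dz": -0.05, "rx": 0, "ry": 0, "rz": 0}, {"dx": 0, "dy": 0, "dz": 0, "rx": 0, "ry": 0, "rz": 0}, {"dx": 0, "dy": 0, "dz": 0, "rx": 0, "ry": 0, "rz": 0}, {"dx": 0, "dy": 0, "dz": 0, "rx": 0, "ry": 0, "rz": 0}, {"dx": 0, "dy": 0, "dz": 0, "rx": 0, "ry": 0, "rz": 0}, {"dx": 0, "dy": 0, "dz": 0, "rx": 0, "ry": 0, "rz": 0}, {"dx": 0, "dy": 0, "dz": 0, "rx": 0, "ry": 0, "rz": 0}, {"dx": 0, "dy": 0, "dz": 0, "rx": 0, "ry": 0, "rz": 0}])

```text
t: 80.15
tcp_pos: [0.5427, 0.3076, 0.0878]
tool_rot: [-0.0, 1.0, -0.0, -0.001]
force: [-9.9, 0.7, 33.8]
finger_gap: 0.271
gripper_force: 49.6
```

>>> move_arm(targets=[{"dx": 0, "dy": 0, "dz": 0.15, "rx": 0, "ry": 0, "rz": 0}, {"dx": 0, "dy": 0, "dz": 0, "rx": 0, "ry": 0, "rz": 0}, {"dx": 0, "dy": 0, "dz": 0, "rx": 0, "ry": 0, "rz": 0}, {"dx": 0, "dy": 0, "dz": 0, "rx": 0, "ry": 0, "rz": 0}, {"dx": 0, "dy": 0, "dz": 0.4, "rx": 0, "ry": 0, "rz": 0}, {"dx": 0, "dy": 0, "dz": 1, "rx": 0, "ry": 0, "rz": 0}, {"dx": 0, "dy": 0, "dz": 1, "rx": 0, "ry": 0, "rz": 0}, {"dx": 0, "dy": 0, "dz": 1, "rx": 0, "ry": 0, "rz": 0}, {"dx": -1, "dy": 0, "dz": 1, "rx": 0, "ry": 0, "rz": 0}, {"dx": -1, "dy": 0, "dz": 0.5, "rx": 0, "ry": 0, "rz": 0}], claw=55)

```text
t: 81.4
tcp_pos: [0.495, 0.3077, 0.2109]
tool_rot: [0.0, 1.0, 0.001, 0.001]
force: [1.2, 0.2, 0.2]
finger_gap: 0.554
gripper_force: 0.0
```

```bash
python3 - <<'E'
from h import *
st(); im=cams.snapshot("scene")[:,:,::-1]; t=cams.snapshot("top")[:,:,::-1]
o=np.zeros((600,800,3),np.uint8)
o[:400,:400]=cv2.resize(im[145:215,365:435],(400,400),interpolation=cv2.INTER_CUBIC)
o[:400,400:]=cv2.resize(im[195:275,160:240],(400,400),interpolation=cv2.INTER_CUBIC)
o[400:,:800]=cv2.resize(t[180:270,20:380],(800,200),interpolation=cv2.INTER_CUBIC)
cv2.imwrite("pics/f.png",o)
E
```

```text
t 81.4 tcp [0.495  0.3077 0.2109] zax [ 0.003  0.001 -1.   ] yaw_y 89.9 F [1.2 0.2 0.2] gap 0.554 gf 0.0 q [ 0.36  0.49  1.56 -0.    1.08 -1.21]
```

View pics/f.png

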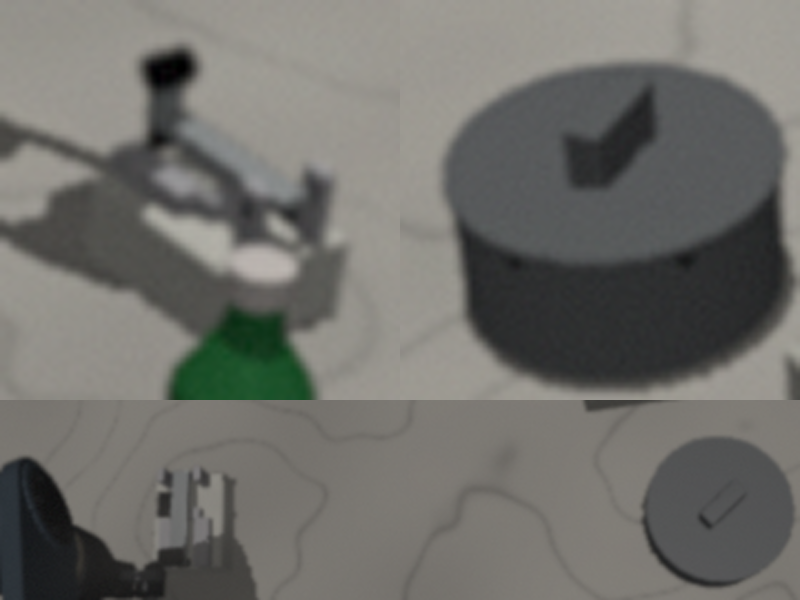

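The knob is at (168,68), which equals its starting place, so the bar is down. The lid sits level and fully on the tub, and the counter is clear.

```bash
python3 -c "
from station import order; print(order.sign_off())"
```

```text
the job is handed in; nothing more can be done
None
```

I handed the job in; sign-off gave no verdict. All five cassettes are in the tub, the lid is pressed home and level, the clamp bar is back down, and I saw no contact with the bottle, carton or glove box.

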